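Pin a test bar in its fixture

TASK

The steel test bar lies the wrong way round in the pinning fixture. Turn it end for end without knocking the small dial gauge beside it, lay it back in the bed and slide it gently under the arm until it meets the end stop, so that its hole is below the sprung pin. Then take the mallet and knock the pin fully home with brisk downward blows on its head (do not push it with the gripper), and put the mallet back on its rest; leave the other things on the bench alone.

Things in the scene. Friction and masses are not known exactly. Their poses are not given: they have to be found in the camera images.
- fixture: Fixed aluminium bed with white end column. Origin: on the bench under the bed's centre line; x along the bed to the end stop, z up. Base plate x -145 to 125 mm, 70 x 6 mm. Bar lies on a rib 14 mm wide, top z 30, x -130 to 90. Side guides, tops z 40: at x -130 to -95 (29.6 mm apart inside) and 52 to 90 (26.4 mm, flared mouth from x 34); sides open for fingers between.
- lay (a point): Point on the rib's top at fixture x = -50 mm. The bar's centre starts within 6 mm of it. Clear of the overhanging arm: the bar can be lifted out and lowered in here, then slid 60 mm along +x to the stop. Axes as the fixture's.
- stop (a point): Centre of the end stop, the column's flat face, at fixture x = 90 mm, 37 mm above the bench. From the column an arm 44 mm wide overhangs the bed back to x = 52, underside z 52, top z 64 mm; it carries the pin. A seated bar has its holed end on the stop and its centre at fixture x = 10.
- seat (a point): Point on the rib's top (z = 30 mm above the bench) straight below the pin: where the centre of the hole's underside must come. Fixture x = +70, 20 mm before the end stop. Axes as the fixture's.
- pin (a joint): Downward travel of the sprung steel pin, m: 0 raised, 0.020 fully home (head on the arm); starts at 0 to 0.003. Spring (150 N/m, 3 N at 0) and friction collar (15 N) resist: 18 to 21 N to move it, plus 4 N per m/s; it stays where it is left. A bar without its hole below stops it at 0.010. A brisk blow moves it faster than 0.05 m/s; slower is a push and does not count.
- pin_top (a point): Centre of the top of the pin's round flat head (26 mm across, 14 mm thick); z up. About 98 mm above the bench raised, 78 mm when home. Shank 8 mm across, 30 mm long below the head.
- bar: Loose flat steel bar 160 x 24 x 14 mm, 0.2 kg nominal. Origin: centre of its underside; x along its length towards the end with the hole, z up.
- bar_hole (a point): Centre of the underside of the bar's only hole, a through hole 11 mm across, 3 mm wider than the pin, 60 mm from the bar's centre and 20 mm from its end.
- gauge: Fixed small dial gauge on a thin post, beside the bed on the fixture's -y side, 73 mm tall, foot 24 mm across, dial 26 mm across. Origin: centre of its foot. It stands inside the circle that the turning bar sweeps: lift the bar's underside above it.
- mallet: Loose mallet, 0.3 kg: round head 38 mm across, 64 mm high, standing on its lower white face on the rest; level wooden handle. Origin: centre of the lower face; x from handle to head, z up. Handle 18 mm wide (y), 22 mm high (z), centred 32 mm above the lower face, x -15 to -145 mm; centre of mass about 15 mm behind the head's axis. A hard push on the head can pivot it in the grip.
- mallet_grip (a point): A good place to grip the handle: on its centre line, 55 mm behind the head's axis, 32 mm above the lower face. Axes as the mallet's.
- rest: Fixed grey mallet rest: base plate 155 x 50 x 8 mm (x -87 to +68), and at x = -75 a fork for the handle (16 mm long, support at z = 29 mm, open upwards, 30 mm wide inside, tops at z = 52 mm). Origin: on the bench. x points from the fork towards the place of the head.
- rest_pad (a point): Top of the rest's plate (z = 8 mm) where the centre of the mallet's lower face stands; 50 mm from the rest's origin along its x. Axes as the rest's.
- amber_bottle: Bystander, not to be disturbed: small amber glass jar, 40 mm across, 75 mm tall. Origin: centre of its underside.
- weight: Bystander, not to be disturbed: brass cylinder weight, 32 mm across, 35 mm tall. Origin: centre of its underside.
- beaker: Bystander, not to be disturbed: glass beaker, 68 mm across, 90 mm tall. Origin: centre of its underside.
- caliper_case: Bystander, not to be disturbed: flat black case, 80 x 220 x 30 mm. Origin: centre of its underside.
- orange_tray: Bystander, not to be disturbed: shallow square orange tray, 110 x 110 x 20 mm. Origin: centre of its underside.
- wash_bottle: Bystander, not to be disturbed: white bottle, 66 mm across, 160 mm tall. Origin: centre of its underside.
- notebook: Bystander, not to be disturbed: closed notebook, 150 x 210 x 14 mm. Origin: centre of its underside.
There are look-alikes about, which are no part of the job. Of the things shaped like the bar, the steel one is meant.

How it is judged:
On the way, in this order (a step that is already met when the one before it is completed fails the run):
1. the bar is turned round, lies in the bed and its hole is below the pin (horizontal distance between bar_hole and seat below 0.003 m and z of bar_hole in the frame of seat between -0.003 and 0.003 m and angle between the x axis of bar and the x axis of fixture, either way round below 0.12 rad and x of bar in the frame of fixture below 0.03 m), for 0.2 s.
2. a brisk blow of the mallet drives the pin down (faster than 0.05 m/s) (velocity of joint pin above 0.05 m/s and value of joint pin above 0.003 m and contact force between mallet and fixture above 2 N).
3. the pin is fully home (value of joint pin above 0.0185 m), for 0.1 s.
At the end, for the whole second after the job is handed in: Pin home (at least 18.5 of 20 mm) through the hole of the bar, which lies turned round in the bed, hole within 3 mm of below the pin; mallet released and still on its rest, head within 20 mm of its place, upright within 0.1 rad, handle in the fork within 0.2 rad (all of step 1 and value of joint pin above 0.0185 m and horizontal distance between mallet and rest_pad below 0.02 m and z of mallet in the frame of rest_pad between -0.004 and 0.004 m and angle between mallet's own z axis and vertical below 0.1 rad and angle between the x axis of mallet and the x axis of rest, either way round below 0.2 rad and linear speed of each of mallet, bar below 0.02 m/s); the robot touches nothing.
It fails at once if the bar is rammed against the fixture or the pin hammered onto a misplaced bar (over 80 N) (contact force between bar and fixture above 80 N).
It fails at once if the pin or its fixture is pushed with the gripper (over 15 N) (contact force between the fingers and fixture above 15 N).
It fails at once if the bar, the mallet or the fingers knock the dial gauge (contact force between any of bar, mallet, the fingers and gauge above 2 N).
It fails at once if another thing on the bench is shifted by more than 30 mm or tipped (distance of any of amber_bottle, weight, beaker, caliper_case, orange_tray, wash_bottle, notebook from where it was at the start of the episode above 0.03 m or angle between any of amber_bottle, weight, beaker, caliper_case, orange_tray, wash_bottle, notebook's own z axis and vertical above 0.5 rad).
It also fails if it takes over 67 s, if anything falls off the work surface, if the arm or the gripper's body presses on something with over 40 N, if the wrist force passes 120 N, or if a joint passes its speed limit or range.

ROBOT

A 6-joint arm with a two-finger parallel gripper is mounted at the origin on the work surface. World frame = base frame: x ahead of the robot, y to its left, z up, the work surface at z = 0. Lengths are in m, angles in rad, forces in N, time in s.
With the tool pointing down it reaches from about 0.425 to 0.925 m from the base axis. Payload 12.5 kg.
Tool frame: the origin (TCP) lies midway between the tips of the shut fingers; the grasp point (between the pads) lies 19 mm behind it; z points along the fingers, y is the direction in which the jaws open and shut (so a half turn about z gives the same grasp; the last joint's range is limited). The gripper opens to 85 mm and grips with 20 to 120 N. Pads are 22 mm wide; open, the fingers measure 114 mm over their backs; the gripper's body (76 mm by 85 mm) begins 54 mm behind the grasp point. The pads swing forward as they close: fully open they stand 13 mm farther back than shut.
Start: joints at [1.004, 0.491, 1.559, -0, 1.092, -0.106], TCP at [0.278, 0.56, 0.231] pointing down, gripper open.
Joint ranges: [-3.1, 3.1], [-0.84, 2.19], [0.05, 2.79], [-1.13, 4.28], [0.06, 2.93], [-2.69, 2.69]. Speed limits (rad/s): [2.22, 2.22, 2.79, 3.14, 3.14, 3.14].

INTERFACE

Orientations are given as a unit quaternion [w, x, y, z].
In Python, from station import manip, snapshot, camera_model gives the robot as it stands.
- The arm moves only by the shell command python3 -m handwheel 'ROWS'. ROWS is JSON, a list of rows, each a list of 3 entries, a list of its own where there are three numbers: the turn, a rotation vector about the tool's x, y, z scaled (see below), then the shift along the tool's x, y, z scaled (see below), then the closure, from -1 (fully open) to 1 (shut). In form: [[[wx, wy, wz], [tx, ty, tz], gripper], ...]. A call has 1 to 10 rows; each row is the pose to reach, as a shift and turn from the pose commanded when the call began, along the tool's axes at that moment, turning the shorter way round; what a row does not reach only later rows make up. The controller multiplies each number of a shift by 0.5 m and each number of a turn by pi rad. A row lasts 1/8 s, in which the tool goes at most 62.5 mm and 10.7 degrees, less where a joint would pass 70% of its speed; a pose out of reach is approached as far as the arm can. A call with a number of a shift or a turn outside -1 to 1 is refused whole. A call with a gripper value outside its range is refused whole. The fingers move at their own pace and stop on an object; the grip force is fixed at half the most. Time passes only in rows, so rows that repeat a pose let the fingers close. It gives the time, the measured TCP pose, the force and the opening at its end, in the units of the state.
- manip.state(): the state, without advancing time (a new reading comes with each control period).
- snapshot(name): name is "scene" or "side" or "wrist"; returns the picture (420x560x3 uint8, blue, green, red); there is no depth.
- camera_model(name): a dict with "camera_matrix" (3x3 intrinsics, pixels), "pose" (4x4, takes a point from camera to world coordinates). Camera axes: x right, y down, z forward; pixel columns grow to the right and rows downward; lengths in m; the calibration is good to about 2 mm. A picture is of the moment at which its call begins: read the wrist's pose just before it. camera_model takes no time and is no camera call; for the wrist camera it gives the pose at the moment of the call.
- manip.job_done(): hands the job in, once; it reports no verdict.
The state is a dict: "time_s": time; "qpos": joint angles; "joint_velocities": joint speeds; "joint_torque": joint torques, N m; "tcp_pos": TCP position; "orientation": TCP orientation; "force": force on the tool from outside, world axes, zero at the start; "torque": the same for the moment, N m; "opening": finger opening in m.
Only numpy, scipy, OpenCV 4.12 (cv2) and the standard library are available. Lean on these libraries where they do the work, as an engineer would, in place of code of your own. Each camera call takes 0.05 s, during which the arm holds its last target.

## Working session

There is one attempt and no reset: what is moved stays moved. The work goes in short steps, Python scripts to look and compute and a shell command to move; the robot and the scene stay as the last step left them, time stands still between calls to the robot, and variables do not carry over. Pictures are saved under pics/ and viewed, and the job is handed in when it is done.

```bash
ls; mkdir -p pics; python3 - <<'E'
from station import manip, snapshot, camera_model
import cv2
print(manip.state())
for n in ("scene","side","wrist"):
    m=camera_model(n); print(n,m)
    cv2.imwrite(f"pics/{n}0.png",snapshot(n))
E
```

```text
pics
{'time_s': 0.0, 'qpos': array([ 1.00440150e+00,  4.91558727e-01,  1.55944632e+00,  9.87082022e-06,
        1.09167541e+00, -1.05605546e-01]), 'joint_velocities': array([ 0.00042217, -0.00014258,  0.00052508, -0.00027605, -0.00165275,
        0.00137096]), 'joint_torque': array([-1.80472667e-03, -6.18454814e+01, -2.61586332e+01, -2.14797810e-04,
        4.04406572e-03,  5.08761707e-05]), 'tcp_pos': array([0.27777283, 0.55963856, 0.23072933]), 'orientation': array([-1.83464780e-04,  2.28363936e-01,  9.73575686e-01, -5.12041881e-04]), 'force': array([-0.13522336,  0.49497111,  0.02052386]), 'torque': array([-0.00205141,  0.02058975, -0.0024084 ]), 'opening': 0.08531280800582426}
scene {'camera_matrix': array([[398.74794513,   0.        , 283.1567472 ],
       [  0.        , 398.74794513, 205.76649738],
       [  0.        ,   0.        ,   1.        ]]), 'pose': array([[-0.67983111,  0.49369123, -0.54230862,  1.06879116],
       [ 0.73309175,  0.43715669, -0.52102832,  0.4781947 ],
       [-0.02015327, -0.75177324, -0.65911368,  0.75143473],
       [ 0.        ,  0.        ,  0.   
[... 187 characters left out ...]
.        ]]), 'pose': array([[ 0.86150588, -0.36961964,  0.34812203,  0.05313013],
       [-0.50756088, -0.60831839,  0.61018907, -0.89036343],
       [-0.01376883, -0.70237459, -0.71167433,  1.07917417],
       [ 0.        ,  0.        ,  0.        ,  1.        ]])}
wrist {'camera_matrix': array([[292.11406857,   0.        , 281.8095667 ],
       [  0.        , 292.11406857, 208.31409131],
       [  0.        ,   0.        ,   1.        ]]), 'pose': array([[ 0.44469524,  0.86217406,  0.24269742,  0.21780249],
       [ 0.89568131, -0.42773724, -0.12163815,  0.5899775 ],
       [-0.00106253,  0.27147145, -0.96244591,  0.37272978],
       [ 0.        ,  0.        ,  0.        ,  1.        ]])}
```

View pics/scene0.png

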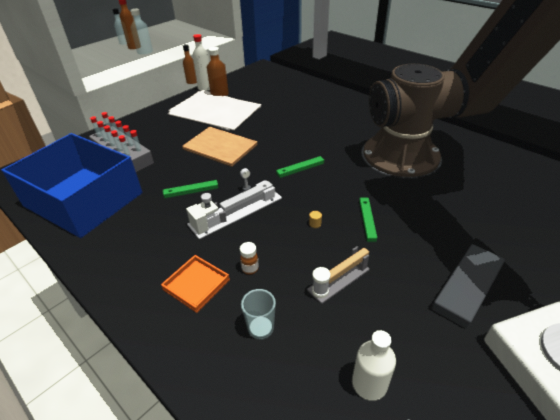

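View pics/side0.png

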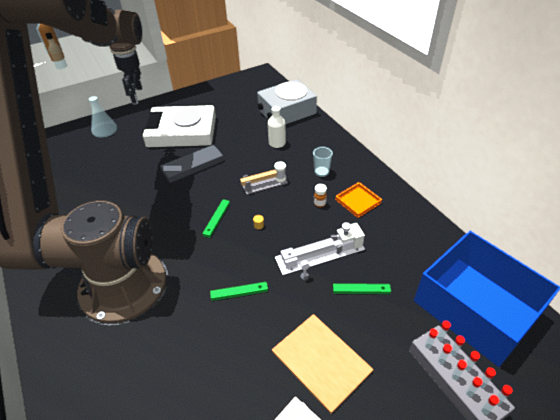

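View pics/wrist0.png

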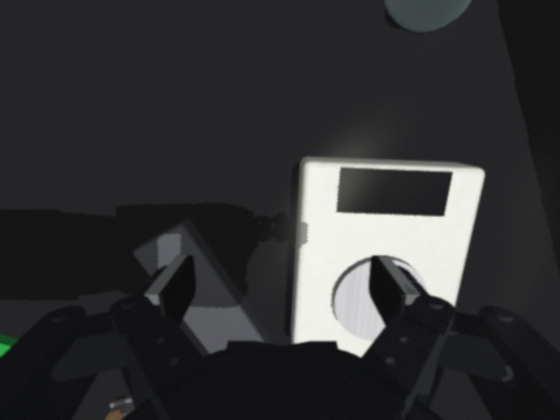

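The scene view shows the fixture at about (235,208) with its column at (203,215) and the gauge at (245,177). The mallet rest is at (340,275). Bar-shaped candidates are the bar in the fixture (245,203) and green bars at (190,188), (300,166) and (368,219). The one in the fixture is the steel-coloured one, so I'll enlarge it to confirm.

```bash
python3 - <<'E'
import cv2,numpy as np
s=cv2.imread("pics/scene0.png"); d=cv2.imread("pics/side0.png")
cv2.imwrite("pics/c1.png",cv2.resize(s[155:240,175:295],None,fx=6.5,fy=6.5,interpolation=cv2.INTER_CUBIC))
cv2.imwrite("pics/c2.png",cv2.resize(d[215:290,265:375],None,fx=7,fy=7,interpolation=cv2.INTER_CUBIC))
cv2.imwrite("pics/c3.png",np.hstack([cv2.resize(s[240:305,300:380],None,fx=5,fy=5,interpolation=cv2.INTER_CUBIC),cv2.resize(d[150:215,225:305],None,fx=5,fy=5,interpolation=cv2.INTER_CUBIC)]))
E
```

```text
(no output)
```

View pics/c1.png

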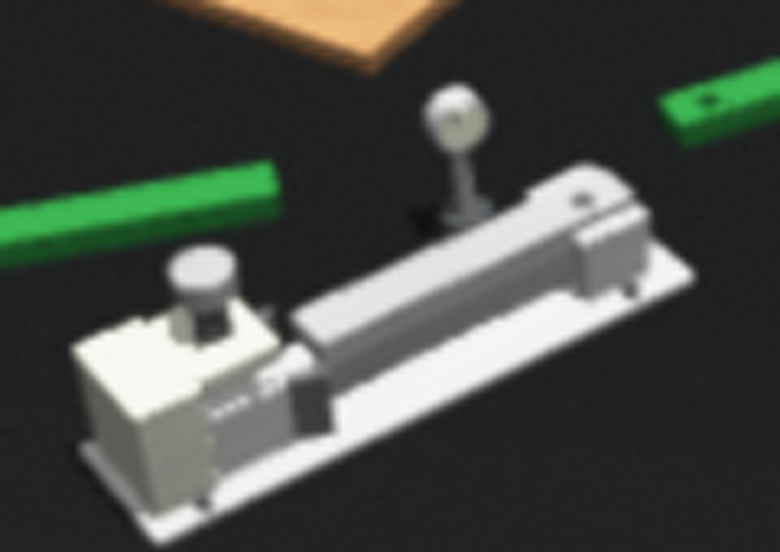

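View pics/c2.png

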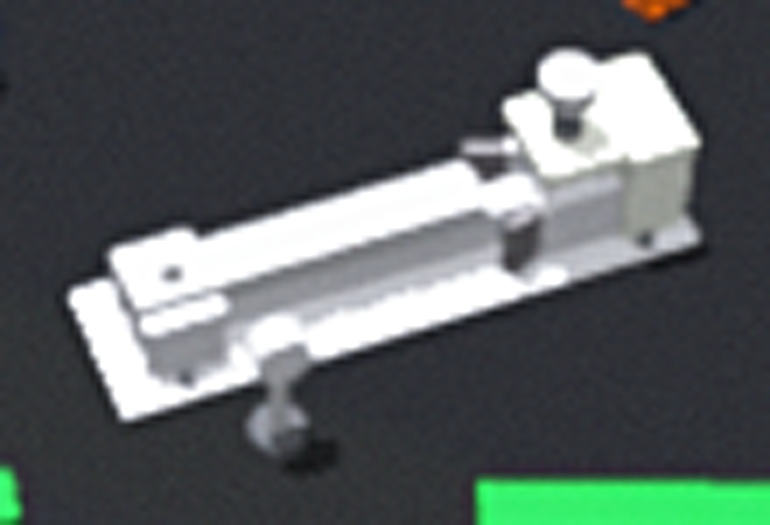

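View pics/c3.png

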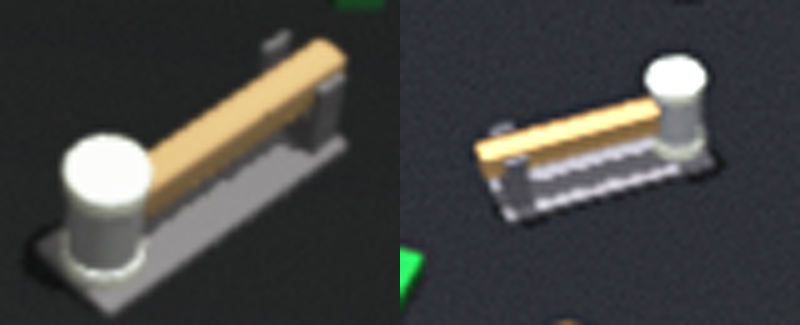

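```bash
cat > h.py <<'E'
import numpy as np
from scipy.optimize import least_squares
from station import camera_model
def cam(n): m=camera_model(n); return m["camera_matrix"],m["pose"]
def proj(c,P):
    K,T=c; p=(np.asarray(P,float)-T[:3,3])@T[:3,:3]; q=p@K.T; return q[...,:2]/q[...,2:]
def onz(c,uv,z):
    K,T=c; d=T[:3,:3]@np.linalg.inv(K)@np.array([uv[0],uv[1],1.]); return T[:3,3]+d*(z-T[2,3])/d[2]
def tri(cs,uvs,x0=(.6,0,.05)):
    r=least_squares(lambda x:np.concatenate([proj(c,x)-u for c,u in zip(cs,uvs)]),x0); return r.x,np.abs(r.fun).max()
def place(p,L):
    L=np.asarray(L,float); c,s=np.cos(p[2]),np.sin(p[2])
    return np.stack([p[0]+c*L[:,0]-s*L[:,1],p[1]+s*L[:,0]+c*L[:,1],L[:,2]],1)
def fit(obs,p0):
    # obs: list of (cam, uv, local xyz)
    f=lambda p:np.concatenate([proj(c,place(p,[l])[0])-u for c,u,l in obs])
    r=least_squares(f,p0,loss='soft_l1'); return r.x,f(r.x).reshape(-1,2)
E
python3 - <<'E'
from h import *
S=cam("scene");D=cam("side")
a=lambda u,v:np.array([u/6.5+175-.4,v/6.5+155-.4]); b=lambda u,v:np.array([u/7+265-.4,v/7+215-.4])
obs=[(S,a(695,275),(-.145,.035,.003)),(S,a(160,542),(.125,.035,.003)),(S,a(80,450),(.125,-.035,.003)),
(D,b(70,292),(-.145,.035,.003)),(D,b(125,418),(-.145,-.035,.003)),(D,b(702,243),(.125,-.035,.003)),
(S,a(203,262),(.07,0,.097)),(D,b(568,70),(.07,0,.097))]
for p0 in ([.6,-.1,0],[.6,-.1,-1],[.6,-.1,-2]):
    p,r=fit(obs,p0); print(p,r.round(1).tolist())
print('pin',tri([S,D],[a(203,262),b(568,70)]))
h=tri([S,D],[a(583,200),b(172,273)]);print('hole',h)
c,s=np.cos(p[2]),np.sin(p[2]);R=np.array([[c,s],[-s,c]])
print('hole fix',R@(h[0][:2]-p[:2]))
for n,u,v in(('foot',a(467,212),b(278,432)),('dial',a(457,118),b(279,345))):
    g=tri([S,D],[u,v]);print(n,g,R@(g[0][:2]-p[:2]))
e=lambda u,v:np.array([u/5+300-.4,v/5+240-.4]); f=lambda u,v:np.array([(u-400)/5+225-.4,v/5+150-.4])
m=tri([S,D],[e(107,170),f(676,78)]);print('mallet top',m)
k=tri([S,D],[e(330,52),f(487,148)]);print('handle end',k, np.hypot(*(k[0]-m[0])[:2]))
d=(m[0]-k[0])[:2];print('yaw',np.arctan2(d[1],d[0]))
E
```

```text
[ 0.56565315 -0.20186121 -0.18310231] [[0.2, 0.7], [-0.4, 0.6], [-0.1, 0.1], [-0.2, 0.7], [-0.4, 0.4], [-0.4, 0.1], [-0.0, 1.0], [0.1, 1.2]]
[ 0.56565315 -0.20186121 -0.18310231] [[0.2, 0.7], [-0.4, 0.6], [-0.1, 0.1], [-0.2, 0.7], [-0.4, 0.4], [-0.4, 0.1], [-0.0, 1.0], [0.1, 1.2]]
[ 0.56565315 -0.20186121 -0.18310231] [[0.2, 0.7], [-0.4, 0.6], [-0.1, 0.1], [-0.2, 0.7], [-0.4, 0.4], [-0.4, 0.1], [-0.0, 1.0], [0.1, 1.2]]
pin (array([ 0.63456464, -0.21334207,  0.10125208]), np.float64(0.006367019801132301))
hole (array([ 0.45821115, -0.18130739,  0.04453158]), np.float64(0.06322338083788281))
hole fix [-0.10938841  0.0006471 ]
foot (array([ 0.46778082, -0.25060569,  0.00686873]), np.float64(0.17973976944952597)) [-0.08736081 -0.06575032]
dial (array([ 0.46940973, -0.24818715,  0.0628554 ]), np.float64(0.04522287213040954)) [-0.08619951 -0.06307562]
mallet top (array([0.61859703, 0.15342167, 0.07204195]), np.float64(0.051882292699417576))
handle end (array([0.48108466, 0.17762179, 0.05246274]), np.float64(0.15617481692225965)) 0.1396255660603405
yaw -0.17420128132948787
```

The crop confirms it: the grey steel bar sits in the fixture, with its hole near (265,186) at the end away from the pin, so it's the wrong way round. The others are green look-alikes. Both cameras agree on the poses, so I'll move above the lay point.

```bash
cat >> h.py <<'E'
from station import manip
from scipy.spatial.transform import Rotation as Ro
FX=np.array([.56565,-.20186,-.1831])
def fixpt(x,y=0,z=0,F=None): return place(FX if F is None else F,[[x,y,z]])[0]
def down(yang):
    y=np.array([np.cos(yang),np.sin(yang),0]);z=np.array([0,0,-1.]);return Ro.from_matrix(np.stack([np.cross(y,z),y,z],1))
def cur():
    s=manip.state();q=s["orientation"];return s["tcp_pos"],Ro.from_quat([q[1],q[2],q[3],q[0]])
def rel(pos,yang):
    p,R=cur(); 
    t=R.inv().apply(np.asarray(pos)-p)/.5; w=(R.inv()*down(yang)).as_rotvec()/np.pi
    y=R.as_matrix()[:,1]
    print("turn",w.round(4),"shift",t.round(4),"tcp",p.round(4),"yang",np.arctan2(y[1],y[0]).round(4))
E
python3 - <<'E'
from h import *
p=fixpt(-.05);p[2]=.22;rel(p,-1.754)
E
```

```text
turn [-1.000e-04  4.000e-04  9.116e-01] shift [-1.0968 -1.1356  0.0226] tcp [0.2778 0.5597 0.2309] yang 1.11
```

```bash
python3 -m handwheel '[[[0,0,0.46],[-0.55,-0.57,0],-1],[[0,0,0.46],[-0.55,-0.57,0],-1],[[0,0,0.46],[-0.55,-0.57,0],-1],[[0,0,0.46],[-0.55,-0.57,0],-1],[[0,0,0.46],[-0.55,-0.57,0],-1],[[0,0,0.46],[-0.55,-0.57,0],-1],[[0,0,0.46],[-0.55,-0.57,0],-1],[[0,0,0.46],[-0.55,-0.57,0],-1]]'; python3 - <<'E'
from h import *
p=fixpt(-.05);p[2]=.22;rel(p,-1.754)
E
```

```text
time_s: 1.15
tcp_pos: [0.398, 0.1807, 0.2313]
orientation: [0.0, 0.817, 0.576, 0.0]
force: [-0.1, 0.1, -0.3]
opening: 0.0854
turn [ 0.     -0.      0.4491] shift [-0.6236  0.4746  0.0227] tcp [0.398  0.1807 0.2313] yang -0.3432
```

```bash
python3 -m handwheel '[[[0,0,0.449],[-0.6236,0.4746,0.022],-1],[[0,0,0.449],[-0.6236,0.4746,0.022],-1],[[0,0,0.449],[-0.6236,0.4746,0.022],-1],[[0,0,0.449],[-0.6236,0.4746,0.022],-1],[[0,0,0.449],[-0.6236,0.4746,0.022],-1],[[0,0,0.449],[-0.6236,0.4746,0.022],-1],[[0,0,0.449],[-0.6236,0.4746,0.022],-1],[[0,0,0.449],[-0.6236,0.4746,0.022],-0.3],[[0,0,0.449],[-0.6236,0.4746,0.022],-0.3],[[0,0,0.449],[-0.6236,0.4746,0.022],-0.3]]'; python3 - <<'E'
from h import *
import cv2,json
from station import snapshot
p=fixpt(-.05);p[2]=.22;rel(p,-1.754)
m=camera_model("wrist"); np.savez("w1.npz",**m)
i=snapshot("wrist");cv2.imwrite("pics/w1.png",i)
cv2.imwrite("pics/w1b.png",cv2.resize(i[0:420],(800,600),interpolation=cv2.INTER_CUBIC))
E
```

```text
time_s: 2.4
tcp_pos: [0.519, -0.19, 0.2203]
orientation: [-0.0, 0.996, -0.086, -0.0]
force: [-0.4, 0.7, -1.1]
opening: 0.0558
turn [-0.      0.      0.0035] shift [-0.004   0.0064  0.0006] tcp [ 0.519  -0.19    0.2203] yang -1.7432
```

View pics/w1b.png

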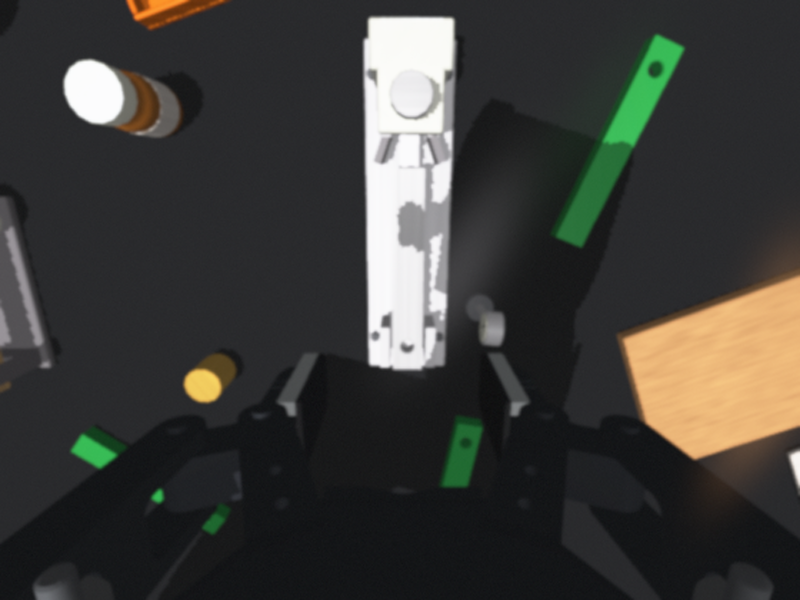

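```bash
python3 - <<'E'
import cv2
i=cv2.imread("pics/w1.png")
cv2.imwrite("pics/w1c.png",cv2.resize(i[5:130,240:340],None,fx=4.7,fy=4.7,interpolation=cv2.INTER_CUBIC))
cv2.imwrite("pics/w1d.png",cv2.resize(i[150:265,245:365],None,fx=5,fy=5,interpolation=cv2.INTER_CUBIC))
E
```

```text
(no output)
```

View pics/w1c.png

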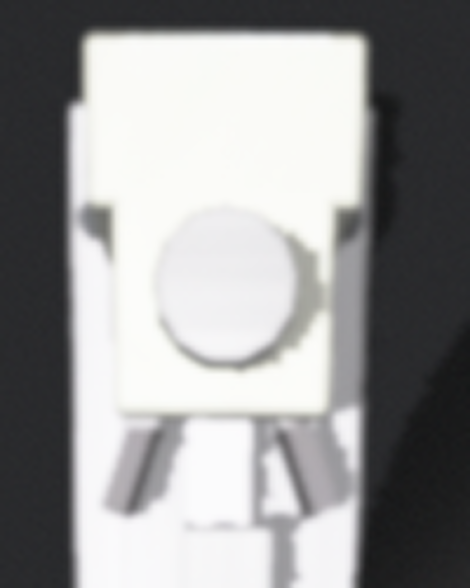

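View pics/w1d.png

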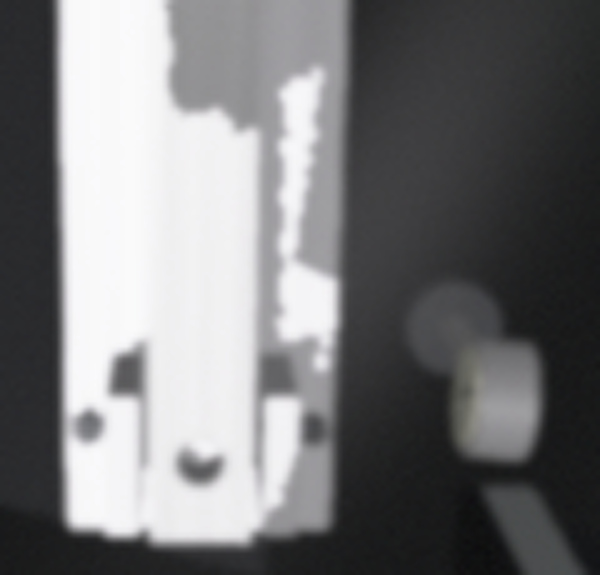

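```bash
python3 - <<'E'
from h import *
z=np.load("w1.npz");W=(z["camera_matrix"],z["pose"])
S=cam("scene");D=cam("side")
a=lambda u,v:np.array([u/6.5+175-.4,v/6.5+155-.4]); b=lambda u,v:np.array([u/7+265-.4,v/7+215-.4])
c=lambda u,v:np.array([u/4.7+240-.4,v/4.7+5-.4]); d=lambda u,v:np.array([u/5+245-.4,v/5+150-.4])
o1=[(S,a(695,275),(-.145,.035,.003)),(S,a(160,542),(.125,.035,.003)),(S,a(80,450),(.125,-.035,.003)),
(D,b(70,292),(-.145,.035,.003)),(D,b(125,418),(-.145,-.035,.003)),(D,b(702,243),(.125,-.035,.003))]
o2=[(W,c(120,412),(.052,.022,.064)),(W,c(330,410),(.052,-.022,.064)),(W,d(65,530),(-.145,.035,.006)),(W,d(332,530),(-.145,-.035,.006)),(W,c(226,280),(.07,0,.097))]
for o in (o1,o2,o1+o2):
    p,r=fit(o,FX);print(p.round(4),r.round(1).tolist())
h=onz(W,d(200,462),.044);e=onz(W,d(203,543),.044);f=onz(W,c(219,525),.044)
for q in(h,e,f):
    for F in (p,fit(o2,FX)[0]):
        cc,s=np.cos(F[2]),np.sin(F[2]);print(q.round(4),(np.array([[cc,s],[-s,cc]])@(q[:2]-F[:2])).round(4))
print(np.arctan2(*(f-e)[1::-1]),np.linalg.norm(f-e),((e+f)/2).round(4))
g=onz(W,d(455,325),0);g2=onz(W,d(497,400),.06);print('gauge',g,g2)
E
```

```text
[ 0.5658 -0.202  -0.1838] [[0.1, 0.7], [-0.4, 0.6], [-0.1, 0.1], [-0.1, 0.7], [-0.3, 0.4], [-0.3, 0.1]]
[ 0.567  -0.2031 -0.1799] [[-1.2, -0.5], [0.3, 0.3], [0.5, -0.1], [-0.2, 0.3], [0.3, 0.0]]
[ 0.5669 -0.2029 -0.1808] [[-0.4, 0.7], [-0.9, 0.7], [-0.6, 0.2], [0.4, 0.8], [0.2, 0.5], [0.1, 0.1], [-1.2, -0.3], [0.2, 0.5], [0.3, 0.0], [-0.4, 0.4], [0.2, 0.3]]
[ 0.459  -0.1829  0.044 ] [-0.1097  0.0003]
[ 0.459  -0.1829  0.044 ] [-0.1099  0.0005]
[ 0.4385 -0.1802  0.044 ] [-0.1304 -0.0007]
[ 0.4385 -0.1802  0.044 ] [-0.1305 -0.0004]
[ 0.597  -0.2083  0.044 ] [0.0306 0.0002]
[ 0.597  -0.2083  0.044 ] [0.0304 0.0003]
-0.17563841432436206 0.1609935713513596 [ 0.5178 -0.1942  0.044 ]
gauge [ 0.46741244 -0.25186012  0.        ] [ 0.46875244 -0.25059906  0.06      ]
```

```bash
sed -i 's/^FX=.*/FX=np.array([.5668,-.2028,-.181])/' h.py; python3 - <<'E'
from h import *
rel([.5178,-.1942,.018],-.18-np.pi/2)
E
```

```text
turn [-0.     -0.      0.0024] shift [-0.0009  0.0089  0.4047] tcp [ 0.519  -0.1899  0.2203] yang -1.7434
```

```bash
python3 -m handwheel '[[[0,0,0.0024],[-0.001,0.009,0.24],-0.3],[[0,0,0.0024],[-0.001,0.009,0.24],-0.3],[[0,0,0.0024],[-0.001,0.009,0.24],-0.3],[[0,0,0.0024],[-0.001,0.009,0.24],-0.3]]'; python3 - <<'E'
from h import *
rel([.5178,-.1942,.018],-.18-np.pi/2)
E
```

```text
time_s: 2.95
tcp_pos: [0.5187, -0.1948, 0.1021]
orientation: [0.0, 0.996, -0.091, 0.001]
force: [-0.3, -1.1, -0.2]
opening: 0.0554
turn [ 0.0002 -0.0006 -0.0005] shift [-0.0022 -0.0009  0.1682] tcp [ 0.5187 -0.1948  0.1021] yang -1.7523
```

```bash
python3 -m handwheel '[[[0,0,0],[-0.002,-0.001,0.08],-0.3],[[0,0,0],[-0.002,-0.001,0.14],-0.3],[[0,0,0],[-0.002,-0.001,0.168],-0.3],[[0,0,0],[-0.002,-0.001,0.168],-0.3]]'; python3 - <<'E'
from h import *
import cv2
from station import snapshot
rel([.5178,-.1942,.018],-.18-np.pi/2)
cv2.imwrite("pics/s2.png",np.vstack([cv2.resize(snapshot("scene")[130:250,160:340],None,fx=3,fy=3),]))
cv2.imwrite("pics/w2.png",snapshot("wrist"))
E
```

```text
time_s: 3.45
tcp_pos: [0.5175, -0.1941, 0.0173]
orientation: [0.0, 0.996, -0.091, 0.001]
force: [-0.2, -0.1, 0.0]
opening: 0.0552
turn [ 0.0001 -0.0003 -0.0007] shift [ 0.0007  0.0001 -0.0015] tcp [ 0.5175 -0.1941  0.0173] yang -1.7529
```

View pics/s2.png

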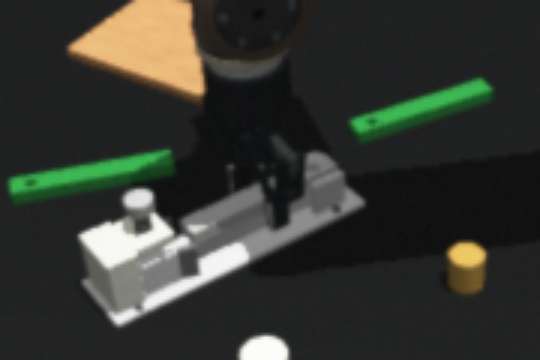

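View pics/w2.png

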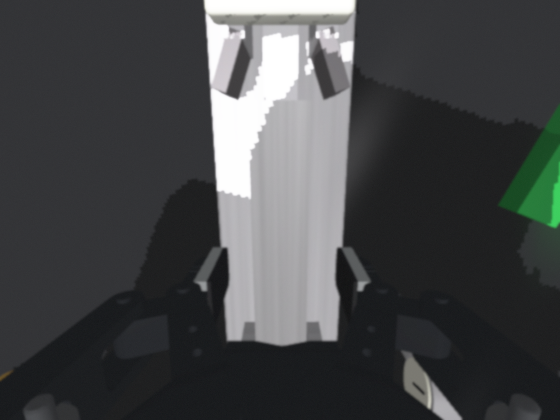

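The bar (columns 250–310) is centred between the fingers (225 and 340), and the gauge (425,390) is clear. Closing the gripper.

```bash
python3 -m handwheel '[[[0,0,0],[0,0,0],1],[[0,0,0],[0,0,0],1],[[0,0,0],[0,0,0],1],[[0,0,0],[0,0,0],1],[[0,0,0],[0,0,0],1],[[0,0,0],[0,0,0],1]]'; python3 -m handwheel '[[[0,0,0],[0,0,-0.01],1],[[0,0,0],[0,0,-0.03],1],[[0,0,0],[0,0,-0.09],1],[[0,0,0],[0,0,-0.15],1],[[0,0,0],[0,0,-0.18],1],[[0,0,0],[0,0,-0.18],1]]'; python3 - <<'E'
from h import *
import cv2
from station import snapshot
rel([.5178,-.1942,.018],-.18-np.pi/2)
cv2.imwrite("pics/s3.png",np.hstack([cv2.resize(snapshot("scene")[130:250,160:290],None,fx=3,fy=3),cv2.resize(snapshot("side")[190:310,240:370],None,fx=3,fy=3)]))
E
```

```text
time_s: 4.3
tcp_pos: [0.5172, -0.1941, 0.0173]
orientation: [0.0, 0.996, -0.091, 0.001]
force: [-1.8, 1.0, 8.6]
opening: 0.0229
time_s: 5.05
tcp_pos: [0.5171, -0.194, 0.1071]
orientation: [0.0, 0.996, -0.091, 0.001]
force: [0.8, -0.9, -2.5]
opening: 0.023
turn [ 0.0001 -0.0005 -0.0008] shift [1.100e-03 1.000e-04 1.782e-01] tcp [ 0.5171 -0.194   0.1071] yang -1.7533
```

View pics/s3.png

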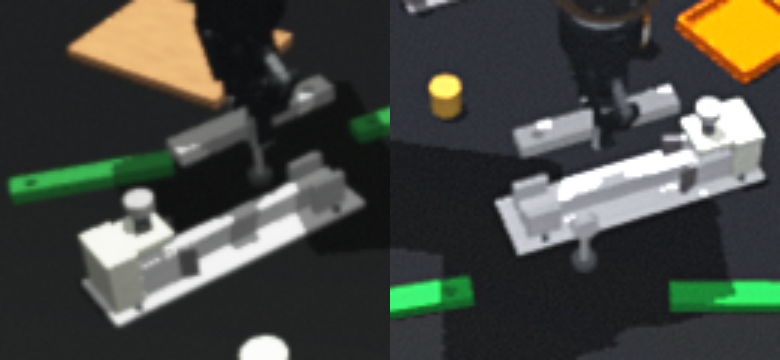

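The bar is lifted level, about 47 mm above the gauge top. Turning it now, in the direction that stays within the joint 6 range.

```bash
python3 -m handwheel '[[[0,0,-0.5],[0,0,0],1],[[0,0,-0.5],[0,0,0],1],[[0,0,-0.5],[0,0,0],1],[[0,0,-0.5],[0,0,0],1],[[0,0,-0.5],[0,0,0],1],[[0,0,-0.5],[0,0,0],1],[[0,0,-0.5],[0,0,0],1],[[0,0,-0.5],[0,0,0],1],[[0,0,-0.5],[0,0,0],1]]'; python3 -m handwheel '[[[0,0,-0.5],[0,0,0],1],[[0,0,-0.5],[0,0,0],1],[[0,0,-0.5],[0,0,0],1],[[0,0,-0.5],[0,0,0],1],[[0,0,-0.5],[0,0,0],1],[[0,0,-0.5],[0,0,0],1],[[0,0,-0.5],[0,0,0],1],[[0,0,-0.5],[0,0,0],1],[[0,0,-0.5],[0,0,0],1],[[0,0,-0.5],[0,0,0],1]]'; python3 - <<'E'
from h import *
import cv2
from station import snapshot
print(manip.state()["qpos"].round(3),manip.state()["opening"])
rel([.5178,-.1942,.018],-.181+np.pi/2)
np.savez("w3.npz",**camera_model("wrist"))
w=snapshot("wrist")
cv2.imwrite("pics/w3.png",w)
E
```

```text
time_s: 6.28
tcp_pos: [0.5164, -0.1936, 0.1049]
orientation: [-0.001, 0.767, 0.641, -0.0]
force: [0.6, 0.6, -1.4]
opening: 0.0228
time_s: 7.52
tcp_pos: [0.5165, -0.1937, 0.1052]
orientation: [-0.001, 0.091, 0.996, 0.0]
force: [-0.3, -0.1, -2.5]
opening: 0.0227
[-0.479  0.552  1.864  0.     0.728 -1.866] 0.02270532647369863
turn [ 0.0002 -0.0006 -0.0007] shift [-0.0031 -0.0006  0.1743] tcp [ 0.5165 -0.1937  0.1052] yang 1.3877
```

View pics/w3.png

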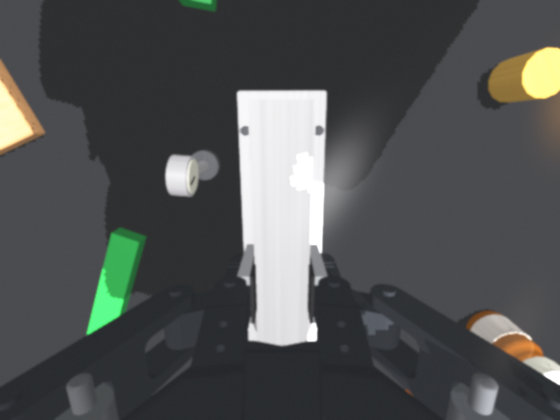

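```bash
python3 -m handwheel '[[[0,-0.0006,-0.0005],[-0.003,-0.0005,0.08],1],[[0,-0.0006,-0.0005],[-0.003,-0.0005,0.12],1],[[0,-0.0006,-0.0005],[-0.003,-0.0005,0.14],1],[[0,-0.0006,-0.0005],[-0.003,-0.0005,0.14],1]]'; python3 - <<'E'
from h import *
import cv2
from station import snapshot
rel([.5176,-.194,.018],-.181+np.pi/2)
cv2.imwrite("pics/s4.png",np.hstack([cv2.resize(snapshot("scene")[150:240,170:290],None,fx=3.2,fy=3.2),cv2.resize(snapshot("side")[205:295,260:380],None,fx=3.2,fy=3.2)]))
E
```

```text
time_s: 8.07
tcp_pos: [0.5182, -0.1943, 0.0358]
orientation: [0.0, 0.091, 0.996, 0.0]
force: [0.4, 0.5, -1.2]
opening: 0.0231
turn [ 0.0001  0.0003 -0.0002] shift [0.0013 0.0004 0.0356] tcp [ 0.5182 -0.1943  0.0358] yang 1.3892
```

View pics/s4.png

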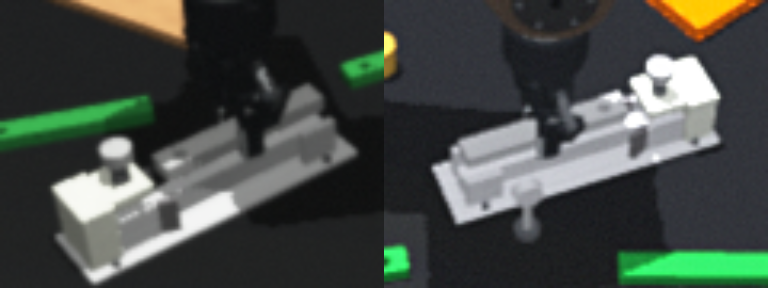

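The bar is now turned, with its hole near the arm (scene crop (178,160)), and hovers above the rib in line with it. Lowering gently.

```bash
python3 -m handwheel '[[[0,0,0],[0.001,0,0.016],1],[[0,0,0],[0.001,0,0.026],1],[[0,0,0],[0.001,0,0.033],1],[[0,0,0],[0.001,0,0.036],1],[[0,0,0],[0.001,0,0.036],1]]'; python3 - <<'E'
from h import *
import cv2
from station import snapshot
rel([.5176,-.194,.018],-.181+np.pi/2)
np.savez("w5.npz",**camera_model("wrist"))
w=snapshot("wrist")
cv2.imwrite("pics/w5.png",np.hstack([cv2.resize(snapshot("scene")[150:240,170:290],None,fx=3.2,fy=3.2),cv2.resize(snapshot("side")[205:295,260:380],None,fx=3.2,fy=3.2)]))
E
```

```text
time_s: 8.8
tcp_pos: [0.5178, -0.1943, 0.0182]
orientation: [0.001, 0.09, 0.996, -0.0]
force: [0.3, 0.5, -1.3]
opening: 0.023
turn [0.     0.0006 0.    ] shift [0.0006 0.0006 0.0004] tcp [ 0.5178 -0.1943  0.0182] yang 1.3899
```

View pics/w5.png

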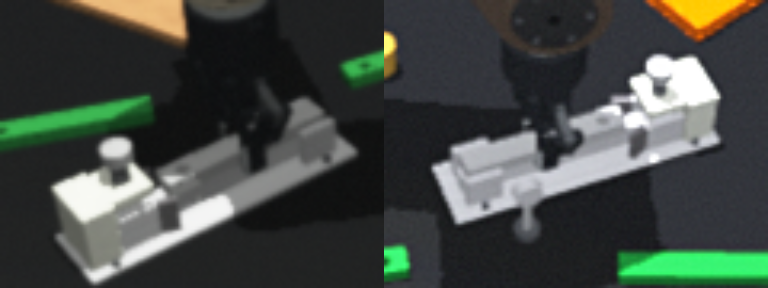

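```bash
python3 -m handwheel '[[[0,0,0],[-0.01,0,0.001],1],[[0,0,0],[-0.02,0,0.001],1],[[0,0,0],[-0.03,0,0.001],1],[[0,0,0],[-0.04,0,0.001],1],[[0,0,0],[-0.05,0,0.001],1],[[0,0,0],[-0.06,0,0.001],1],[[0,0,0],[-0.07,0,0.001],1],[[0,0,0],[-0.07,0,0.001],1]]'; python3 - <<'E'
from h import *
rel(fixpt(.01,0,.0175),-.181+np.pi/2)
E
```

```text
time_s: 9.95
tcp_pos: [0.5526, -0.2007, 0.0178]
orientation: [0.001, 0.09, 0.996, -0.0]
force: [-0.3, -0.2, -1.4]
opening: 0.0229
turn [0.     0.0007 0.0001] shift [-0.0488  0.0009  0.0007] tcp [ 0.5526 -0.2007  0.0178] yang 1.3901
```

```bash
python3 -m handwheel '[[[0,0,0],[-0.01,0,0],1],[[0,0,0],[-0.018,0,0],1],[[0,0,0],[-0.026,0,0],1],[[0,0,0],[-0.032,0,0],1],[[0,0,0],[-0.038,0,0],1],[[0,0,0],[-0.04,0,0],1],[[0,0,0],[-0.04,0,0],1]]'; python3 - <<'E'
from h import *
rel(fixpt(.01,0,.0175),-.181+np.pi/2)
E
```

```text
time_s: 10.82
tcp_pos: [0.5719, -0.2042, 0.0179]
orientation: [0.001, 0.09, 0.996, -0.0]
force: [-1.1, 0.1, -1.8]
opening: 0.0232
turn [0.     0.0006 0.    ] shift [-0.0094  0.0009  0.0007] tcp [ 0.5719 -0.2042  0.0179] yang 1.3899
```

```bash
for i in 1 ; do python3 -m handwheel '[[[0,0,0],[-0.002,0,0],1],[[0,0,0],[-0.004,0,0],1],[[0,0,0],[-0.004,0,0],1]]'; python3 -m handwheel '[[[0,0,0],[-0.002,0,0],1],[[0,0,0],[-0.002,0,0],1]]'; done
```

```text
time_s: 11.2
tcp_pos: [0.5733, -0.2044, 0.0178]
orientation: [0.0, 0.09, 0.996, 0.0]
force: [-5.0, 0.6, -0.9]
opening: 0.0229
time_s: 11.45
tcp_pos: [0.5734, -0.2043, 0.0177]
orientation: [-0.001, 0.09, 0.996, 0.0]
force: [-9.6, 0.5, 3.7]
opening: 0.0229
```

```bash
python3 - <<'E'
import cv2,numpy as np
from station import snapshot,camera_model
np.savez("w6.npz",**camera_model("wrist"))
w=snapshot("wrist");cv2.imwrite("pics/w6r.png",w);cv2.imwrite("pics/w6.png",cv2.resize(w[60:380,180:420],None,fx=2.4,fy=1.8))
s=snapshot("scene");cv2.imwrite("pics/s6r.png",s);d=snapshot("side");cv2.imwrite("pics/d6r.png",d)
cv2.imwrite("pics/s6.png",cv2.resize(s[180:235,180:290],None,fx=7,fy=7,interpolation=cv2.INTER_CUBIC))
cv2.imwrite("pics/d6.png",cv2.resize(d[215:290,265:375],None,fx=7,fy=7,interpolation=cv2.INTER_CUBIC))
E
```

```text
(no output)
```

View pics/w6.png

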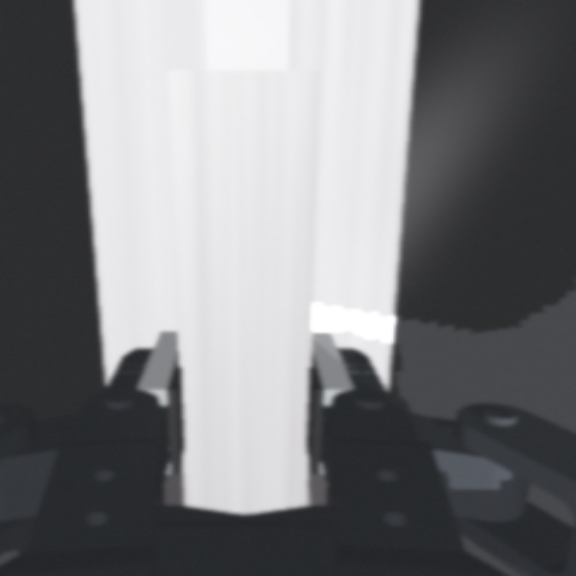

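View pics/s6.png

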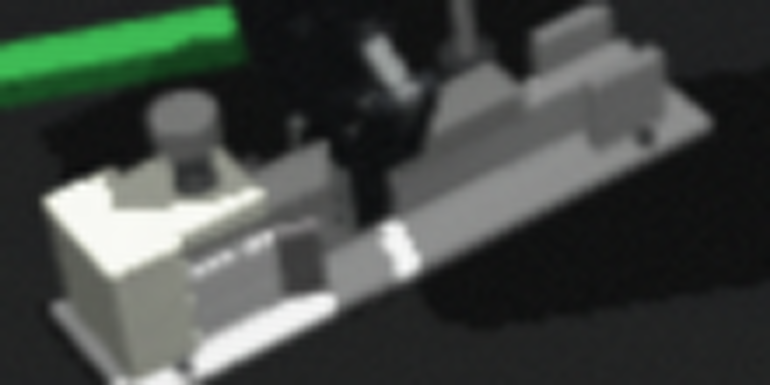

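View pics/d6.png

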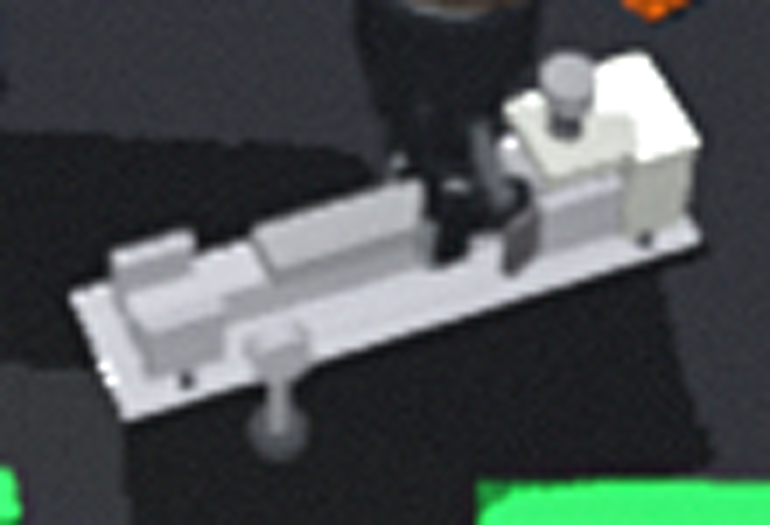

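```bash
python3 - <<'E'
from h import *
z=np.load("w6.npz");W=(z["camera_matrix"],z["pose"]);S=cam("scene");D=cam("side")
F=FX
def loc(q): cc,s=np.cos(F[2]),np.sin(F[2]);return (np.array([[cc,s],[-s,cc]])@(q[:2]-F[:2])).round(4)
for n,u in(("L",168),("R",318),("mid",243)):
    q=onz(W,(180+u/2.4-.3,60+70/1.8-.3),.044);print(n,q.round(4),loc(q))
# check: rib end? plate end visible in w6r; tail corner from side
a=lambda u,v:np.array([u/7+180-.4,v/7+180-.4]); b=lambda u,v:np.array([u/7+265-.4,v/7+215-.4])
print('side tail top corners', loc(onz(D,b(275,280),.044)), loc(onz(D,b(252,228),.044)))
print('expected px scene', (proj(S,[fixpt(-.07,.012,.044),fixpt(-.07,-.012,.044)])-180+.4)*7, 'side',(proj(D,[fixpt(-.07,-.012,.044),fixpt(-.07,.012,.044)])-[265,215]+.4)*7)
E
```

```text
L [ 0.4955 -0.2024  0.044 ] [-0.0702 -0.0124]
R [ 0.4997 -0.1795  0.044 ] [-0.0702  0.0108]
mid [ 0.4976 -0.1909  0.044 ] [-0.0702 -0.0008]
side tail top corners [-0.0711 -0.017 ] [-0.07    0.0126]
expected px scene [[523.76978682  93.29357842]
 [490.92280778  63.73451196]] side [[273.13923726 270.52057324]
 [252.49122233 229.05673476]]
```

View pics/w6r.png

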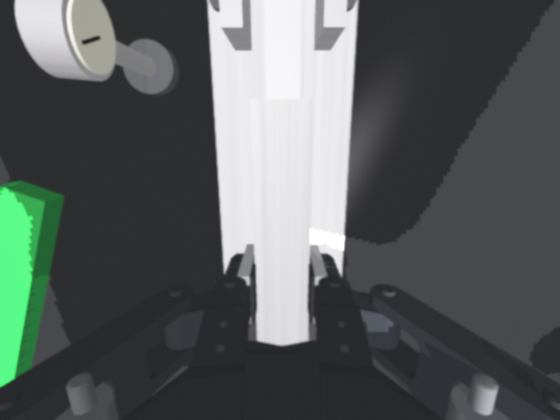

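The bar's tail reads fixture x = -70.2 mm, exactly the seated position, and I felt about 10 N on contact, so it's against the stop. Releasing and lifting.

```bash
python3 -m handwheel '[[[0,0,0],[0.002,0,0],0.3],[[0,0,0],[0.002,0,0],-0.3],[[0,0,0],[0.002,0,0],-0.3],[[0,0,0],[0.002,0,0],-0.3],[[0,0,0],[0.002,0,0],-0.3]]'; python3 -m handwheel '[[[0,0,0],[0.002,0,-0.04],-0.3],[[0,0,0],[0,0,-0.14],-0.3],[[0,0,0],[0.05,0,-0.26],-0.3],[[0,0,0],[0.1,0,-0.36],-0.3],[[0,0,0],[0.1,0,-0.36],-0.3],[[0,0,0],[0.1,0,-0.36],-0.3]]'; python3 - <<'E'
import cv2,numpy as np
from h import *
from station import snapshot,camera_model
print(manip.state()["qpos"].round(3))
np.savez("w7.npz",**camera_model("wrist"))
w=snapshot("wrist");cv2.imwrite("pics/w7.png",w)
s=snapshot("scene");d=snapshot("side")
cv2.imwrite("pics/s7.png",np.hstack([cv2.resize(s[170:240,180:290],None,fx=3.6,fy=3.6),cv2.resize(d[215:290,265:375],None,fx=3.6,fy=3.36)]) if 0 else cv2.resize(s[170:235,180:290],None,fx=7,fy=7,interpolation=cv2.INTER_CUBIC))
cv2.imwrite("pics/d7.png",cv2.resize(d[215:290,265:375],None,fx=7,fy=7,interpolation=cv2.INTER_CUBIC))
E
```

```text
time_s: 12.22
tcp_pos: [0.574, -0.2046, 0.0179]
orientation: [0.001, 0.09, 0.996, -0.0]
force: [0.0, 0.6, -0.6]
opening: 0.0556
time_s: 12.98
tcp_pos: [0.5244, -0.1955, 0.1983]
orientation: [0.001, 0.09, 0.996, -0.0]
force: [-0.6, 0.3, -1.0]
opening: 0.0556
[-4.750e-01  4.340e-01  1.762e+00  1.000e-03  9.430e-01 -1.865e+00]
```

View pics/s7.png

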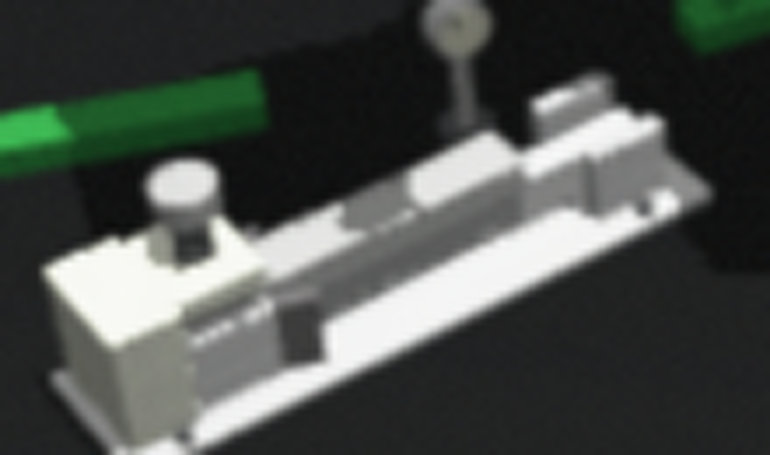

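View pics/d7.png

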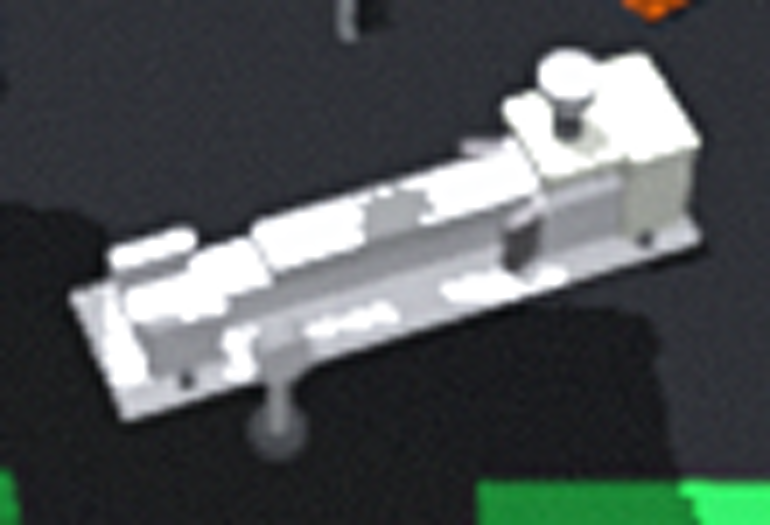

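View pics/w7.png

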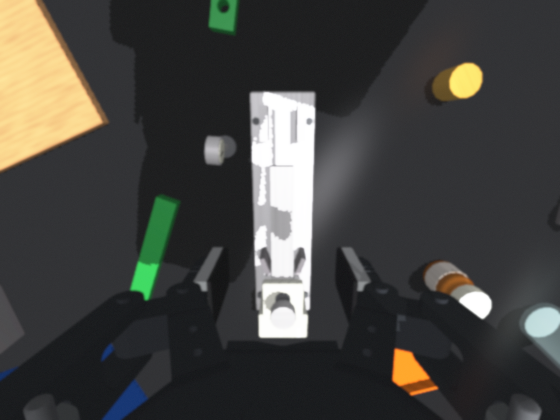

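The bar is free and still seated: the scene tail corner is within a pixel of where I predicted it. Next is the mallet.

```bash
python3 - <<'E'
from h import *
rel([.5743,.1612,.22],-.174+np.pi/2)
E
```

```text
turn [ 0.0002  0.     -0.0022] shift [ 0.03    0.7195 -0.0462] tcp [ 0.5244 -0.1954  0.1967] yang 1.39
```

```bash
python3 -m handwheel '[[[0,0,-0.002],[0.03,0.72,-0.046],-0.3],[[0,0,-0.002],[0.03,0.72,-0.046],-0.3],[[0,0,-0.002],[0.03,0.72,-0.046],-0.3],[[0,0,-0.002],[0.03,0.72,-0.046],-0.3],[[0,0,-0.002],[0.03,0.72,-0.046],-0.3],[[0,0,-0.002],[0.03,0.72,-0.046],-0.3],[[0,0,-0.002],[0.03,0.72,-0.046],-0.3],[[0,0,-0.002],[0.03,0.72,-0.046],-0.3]]'; python3 - <<'E'
import cv2,numpy as np
from h import *
from station import snapshot,camera_model
rel([.5743,.1612,.22],-.174+np.pi/2)
np.savez("w8.npz",**camera_model("wrist"))
w=snapshot("wrist");cv2.imwrite("pics/w8r.png",w);cv2.imwrite("pics/w8.png",cv2.resize(w[90:390,170:400],None,fx=3.2,fy=2))
E
```

```text
time_s: 14.12
tcp_pos: [0.5742, 0.1611, 0.2196]
orientation: [-0.0, 0.087, 0.996, -0.0]
force: [-0.6, -0.4, 0.6]
opening: 0.0555
turn [-0.0002  0.     -0.    ] shift [-0.0002  0.0003 -0.0007] tcp [0.5742 0.1611 0.2196] yang 1.3967
```

View pics/w8r.png

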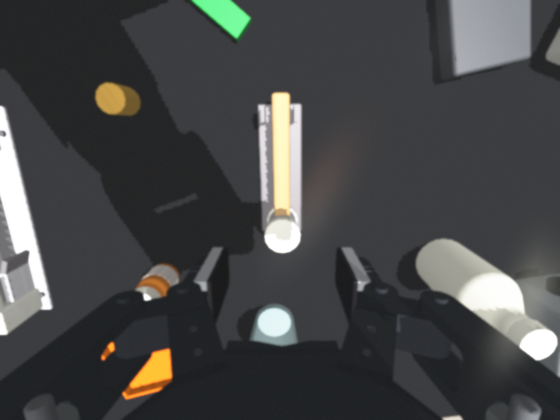

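View pics/w8.png

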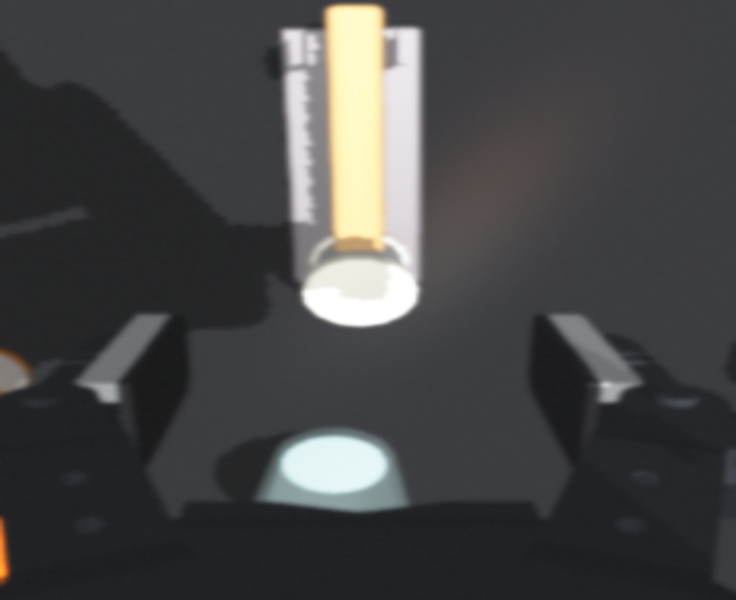

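```bash
python3 - <<'E'
from h import *
z=np.load("w8.npz");W=(z["camera_matrix"],z["pose"])
w=lambda u,v:(170+u/3.2-.3,90+v/2-.25)
H=onz(W,w(360,291),.072);E=onz(W,w(356,8),.051);N=onz(W,w(358,240),.051)
print('head',H,'end',E,N); d=H-E;print('yaw',np.arctan2(d[1],d[0]),np.hypot(*d[:2])); d=N-E;print('yaw handle',np.arctan2(d[1],d[0]))
a=onz(W,w(282,28),.008);b=onz(W,w(422,28),.008);c=onz(W,w(422,282),.008);print('rest',a,b,c,np.arctan2(*(c-b)[1::-1]),np.linalg.norm(c-b))
print('beaker', onz(W,w(334,464),.003))
S=cam("scene");D=cam("side");print('beaker scene',onz(S,(258,300),.09),onz(D,(323,155),.09))
E
```

```text
head [0.61762513 0.15357992 0.072     ] end [0.47747438 0.17692423 0.051     ] [0.59581606 0.15671346 0.051     ]
yaw -0.16505046122003264 0.14208162185559017
yaw handle -0.16915127583951725
rest [0.47919836 0.14962824 0.008     ] [0.4878591 0.1988487 0.008    ] [0.64008858 0.17494727 0.008     ] -0.15573775548262134 0.1540944272788354
beaker [0.77194243 0.11470258 0.003     ]
beaker scene [0.76578525 0.11088978 0.09      ] [0.76556395 0.1033456  0.09      ]
```

```bash
python3 - <<'E'
from h import *
rel([.5736,.161,.021],-.168+np.pi/2)
E
python3 -m handwheel '[[[0,0,-0.002],[0.001,0,0.12],-0.3],[[0,0,-0.002],[0.001,0,0.24],-0.3],[[0,0,-0.002],[0.001,0,0.3],-0.3],[[0,0,-0.002],[0.001,0,0.3],-0.3]]'; python3 - <<'E'
from h import *
rel([.5736,.161,.021],-.168+np.pi/2)
E
```

```text
turn [-0.0002  0.0001 -0.0023] shift [0.0015 0.001  0.3978] tcp [0.5742 0.1605 0.2199] yang 1.3957
time_s: 14.68
tcp_pos: [0.5733, 0.1599, 0.0688]
orientation: [-0.001, 0.085, 0.996, -0.001]
force: [-1.3, 0.1, 0.2]
opening: 0.0556
turn [-0.0005 -0.0008 -0.0007] shift [-0.0005  0.0025  0.0956] tcp [0.5733 0.1599 0.0688] yang 1.4007
```

```bash
python3 -m handwheel '[[[0,0,0],[0,0.002,0.05],-0.3],[[0,0,0],[0,0.002,0.08],-0.3],[[0,0,0],[0,0.002,0.095],-0.3],[[0,0,0],[0,0.002,0.095],-0.3]]'; python3 - <<'E'
import cv2,numpy as np
from h import *
from station import snapshot,camera_model
rel([.5736,.161,.021],-.168+np.pi/2)
s=snapshot("scene");d=snapshot("side")
cv2.imwrite("pics/s9.png",np.hstack([cv2.resize(s[225:315,290:390],None,fx=4,fy=4),cv2.resize(d[130:220,220:320],None,fx=4,fy=4)]))
E
```

```text
time_s: 15.18
tcp_pos: [0.5746, 0.1622, 0.0236]
orientation: [0.001, 0.084, 0.996, -0.0]
force: [-0.1, 0.1, 0.8]
opening: 0.0555
turn [ 0.      0.0006 -0.0002] shift [ 0.0015 -0.0027  0.0051] tcp [0.5746 0.1622 0.0236] yang 1.4023
```

View pics/s9.png

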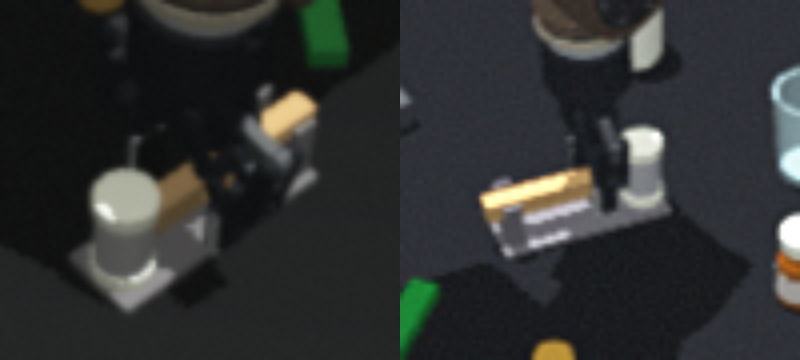

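The fingers straddle the handle just behind the head. Closing, then lifting.

```bash
python3 -m handwheel '[[[0,0,0],[0.001,-0.002,0.004],-0.3],[[0,0,0],[0.001,-0.002,0.004],1],[[0,0,0],[0.001,-0.002,0.004],1],[[0,0,0],[0.001,-0.002,0.004],1],[[0,0,0],[0.001,-0.002,0.004],1],[[0,0,0],[0.001,-0.002,0.004],1],[[0,0,0],[0.001,-0.002,0.004],1]]'; python3 - <<'E'
from h import *
rel([.5736,.161,.021],-.168+np.pi/2)
E
python3 -m handwheel '[[[0,0,0],[0,0,-0.05],1],[[0,0,0],[0,0,-0.15],1],[[0,0,0],[0,0,-0.26],1],[[0,0,0],[0,0,-0.32],1],[[0,0,0],[0,0,-0.32],1],[[0,0,0],[0,0,-0.32],1]]'; python3 - <<'E'
import cv2,numpy as np
from h import *
from station import snapshot,camera_model
rel(fixpt(.025,0,.2),-.181+np.pi/2)
s=snapshot("scene");d=snapshot("side");np.savez("w10.npz",**camera_model("wrist"));cv2.imwrite("pics/w10.png",snapshot("wrist"))
cv2.imwrite("pics/s10.png",np.hstack([cv2.resize(s[185:305,270:390],None,fx=3.3,fy=3.3),cv2.resize(d[90:210,220:340],None,fx=3.3,fy=3.3)]))
E
```

```text
time_s: 16.15
tcp_pos: [0.5739, 0.1614, 0.0216]
orientation: [0.001, 0.084, 0.996, -0.0]
force: [-0.5, -0.7, 4.4]
opening: 0.0172
turn [ 0.0001  0.0007 -0.0001] shift [ 0.0004 -0.001   0.0012] tcp [0.5739 0.1614 0.0216] yang 1.4025
time_s: 16.9
tcp_pos: [0.5728, 0.1613, 0.1796]
orientation: [-0.0, 0.084, 0.996, -0.0]
force: [-0.7, -0.1, -2.5]
opening: 0.0171
turn [-0.0002 -0.0001  0.004 ] shift [-0.1603 -0.7206 -0.0402] tcp [0.5728 0.1613 0.1796] yang 1.4024
```

View pics/s10.png

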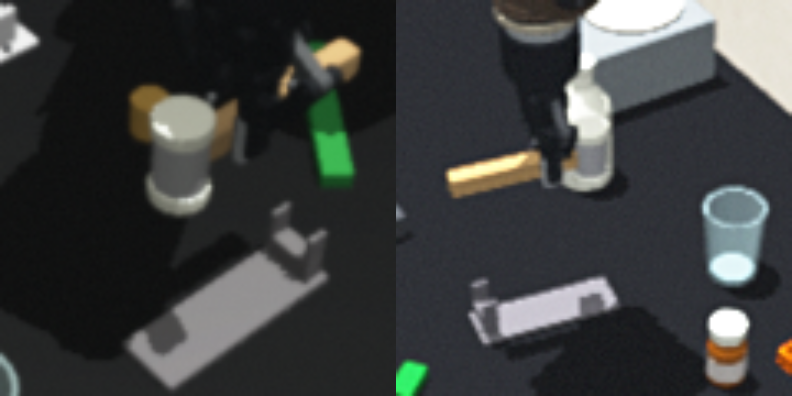

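View pics/w10.png

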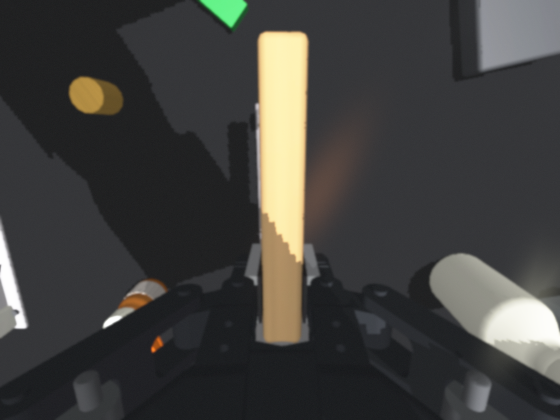

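```bash
python3 - <<'E'
from h import *
rel([.5909,-.2072,.165],1.4025)
E
```

```text
turn [-0.0003 -0.0002 -0.    ] shift [-0.159  -0.7206  0.0296] tcp [0.5729 0.1613 0.1796] yang 1.4024
```

```bash
python3 -m handwheel '[[[0,0,0],[-0.02,-0.09,0],1],[[0,0,0],[-0.04,-0.2,0],1],[[0,0,0],[-0.07,-0.31,0],1],[[0,0,0],[-0.1,-0.42,0],1],[[0,0,0],[-0.12,-0.53,0],1],[[0,0,0],[-0.14,-0.63,0.015],1],[[0,0,0],[-0.155,-0.69,0.03],1],[[0,0,0],[-0.159,-0.72,0.03],1],[[0,0,0],[-0.159,-0.72,0.03],1],[[0,0,0],[-0.159,-0.72,0.03],1]]';  python3 - <<'E'
import cv2,numpy as np
from h import *
from station import snapshot,camera_model
rel([.5909,-.2072,.165],1.4025)
s=snapshot("scene");d=snapshot("side");
cv2.imwrite("pics/s11.png",np.hstack([cv2.resize(s[120:240,160:280],None,fx=3.3,fy=3.3),cv2.resize(d[160:280,270:390],None,fx=3.3,fy=3.3)]))
E
```

```text
time_s: 18.3
tcp_pos: [0.5916, -0.2055, 0.1665]
orientation: [0.001, 0.084, 0.997, 0.0]
force: [-0.4, 1.2, -2.2]
opening: 0.0173
turn [0.0001 0.0006 0.0003] shift [ 0.0008 -0.0035  0.003 ] tcp [ 0.5916 -0.2055  0.1665] yang 1.4034
```

View pics/s11.png

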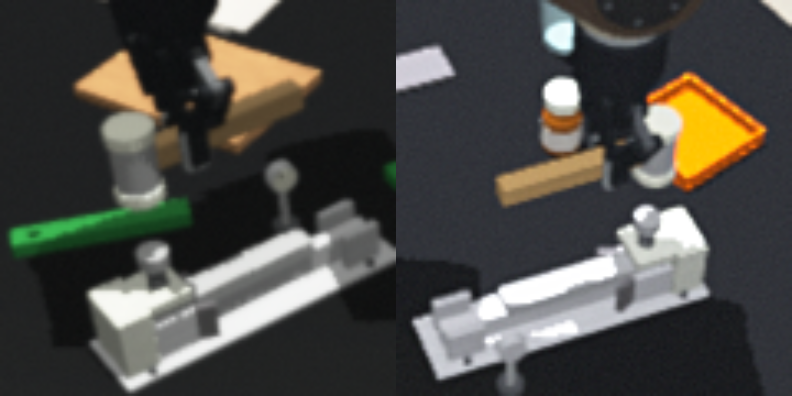

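```bash
python3 - <<'E'
from h import *
S=cam("scene");D=cam("side")
a=lambda u,v:np.array([u/3.3+160-.3,v/3.3+120-.3]);b=lambda u,v:np.array([(u-396)/3.3+270-.3,v/3.3+160-.3])
print(tri([S,D],[a(130,128),b(662,123)]),tri([S,D],[a(140,190),b(654,172)]))
print('pin',tri([S,D],[a(154,250),b(647,213)]))
E
```

```text
(array([ 0.63609441, -0.21318468,  0.21466994]), np.float64(0.9296587974721433)) (array([ 0.63486848, -0.2149701 ,  0.15726975]), np.float64(0.1823481256579953))
pin (array([ 0.63511673, -0.21147279,  0.10072589]), np.float64(0.2566043273354808))
```

The head is within about 3 mm of the pin axis. The first blow is a trial to about 10 mm depth.

```bash
python3 -m handwheel '[[[0,0,0],[0.001,-0.003,0.05],1],[[0,0,0],[0.001,-0.003,0.13],1],[[0,0,0],[0.001,-0.003,0.05],1],[[0,0,0],[0.001,-0.003,0.0],1],[[0,0,0],[0.001,-0.003,0.0],1]]';  python3 - <<'E'
import cv2,numpy as np
from h import *
from station import snapshot,camera_model
rel([.5909,-.2072,.165],1.4025)
s=snapshot("scene");d=snapshot("side");
cv2.imwrite("pics/s12.png",np.hstack([cv2.resize(s[120:240,160:280],None,fx=3.3,fy=3.3),cv2.resize(d[160:280,270:390],None,fx=3.3,fy=3.3)]))
E
```

```text
time_s: 19.02
tcp_pos: [0.5916, -0.2077, 0.1682]
orientation: [0.003, 0.084, 0.997, -0.001]
force: [-0.3, -0.7, -2.8]
opening: 0.0169
turn [-0.0003  0.0017  0.0003] shift [0.0016 0.0007 0.0064] tcp [ 0.5916 -0.2077  0.1682] yang 1.4035
```

View pics/s12.png

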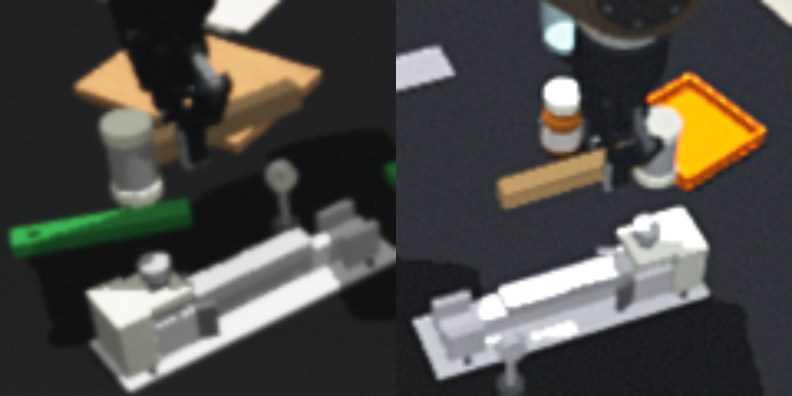

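```bash
python3 - <<'E'
from h import *
S=cam("scene");D=cam("side")
a=lambda u,v:np.array([u/3.3+160-.3,v/3.3+120-.3]);b=lambda u,v:np.array([(u-396)/3.3+270-.3,v/3.3+160-.3])
print('pin',tri([S,D],[a(155,263),b(647,225)]))
for z in(.098,.088,.078):
  P=fixpt(.07,0,z);print(z,(proj(S,P)+.3-[160,120])*3.3,(proj(D,P)+.3-[270,160])*3.3+[396,0])
print('mallet',tri([S,D],[a(128,126),b(662,123)]),tri([S,D],[a(139,188),b(655,172)]))
E
python3 - <<'E'
import cv2,numpy as np
i=cv2.imread("pics/s12.png");cv2.imwrite("pics/s12b.png",cv2.resize(np.hstack([i[200:396,70:240],i[180:376,580:750]]),None,fx=2.3,fy=2.3,interpolation=cv2.INTER_CUBIC))
E
```

```text
pin (array([ 0.63516487, -0.21343689,  0.08639312]), np.float64(0.2343550900099558))
0.098 [150.06453671 250.94856525] [648.97569059 217.59009199]
0.088 [151.96223205 260.73065155] [648.0897198 224.9996581]
0.078 [153.83587697 270.3887647 ] [647.21325087 232.329758  ]
mallet (array([ 0.63597639, -0.21447031,  0.21581829]), np.float64(0.6546141750214929)) (array([ 0.63474147, -0.21620831,  0.1584466 ]), np.float64(0.23255404859935425))
```

View pics/s12b.png

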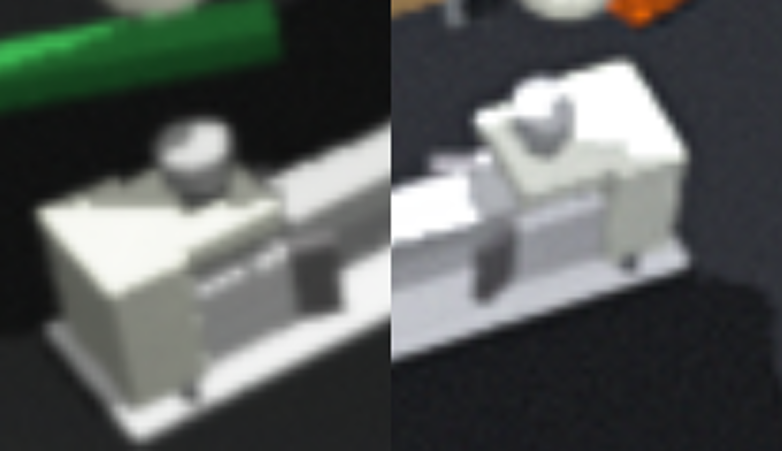

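The pin dropped to about 12 mm, past the 10 mm block, so it has entered the hole. The mallet is still level. Second blow.

```bash
python3 -m handwheel '[[[0,0,0],[0.001,0,0.07],1],[[0,0,0],[0.001,0,0.151],1],[[0,0,0],[0.001,0,0.07],1],[[0,0,0],[0.001,0,0.0],1],[[0,0,0],[0.001,0,0.0],1]]';  python3 - <<'E'
import cv2,numpy as np
from h import *
from station import snapshot,camera_model
rel([.5909,-.2072,.165],1.4025)
s=snapshot("scene");d=snapshot("side");cv2.imwrite("pics/s13r.png",s)
cv2.imwrite("pics/s13.png",np.hstack([cv2.resize(s[165:240,175:240],None,fx=6,fy=6,interpolation=cv2.INTER_CUBIC),cv2.resize(d[190:265,320:385],None,fx=6,fy=6,interpolation=cv2.INTER_CUBIC)]))
S=cam("scene");D=cam("side")
for z in(.098,.088,.083,.080,.078):
  P=fixpt(.07,0,z);print(z,(proj(S,P)+.4-[175,165])*6,(proj(D,P)+.4-[320,190])*6+[390,0])
E
```

```text
time_s: 19.75
tcp_pos: [0.5909, -0.2081, 0.1675]
orientation: [0.002, 0.084, 0.996, -0.001]
force: [-0.6, -0.5, -3.2]
opening: 0.0171
turn [-0.0002  0.0014  0.0001] shift [0.0002 0.0018 0.0049] tcp [ 0.5909 -0.2081  0.1675] yang 1.4028
0.098 [183.4446122  186.87011863] [550.55580108 216.21834907]
0.088 [186.89496736 204.65573009] [548.94494509 229.69028745]
0.083 [188.60369481 213.46374001] [548.14601306 236.37192947]
0.08 [189.62372735 218.72172119] [547.66871246 240.36369798]
0.078 [190.30159449 222.21593582] [547.35136522 243.01774182]
```

View pics/s13.png

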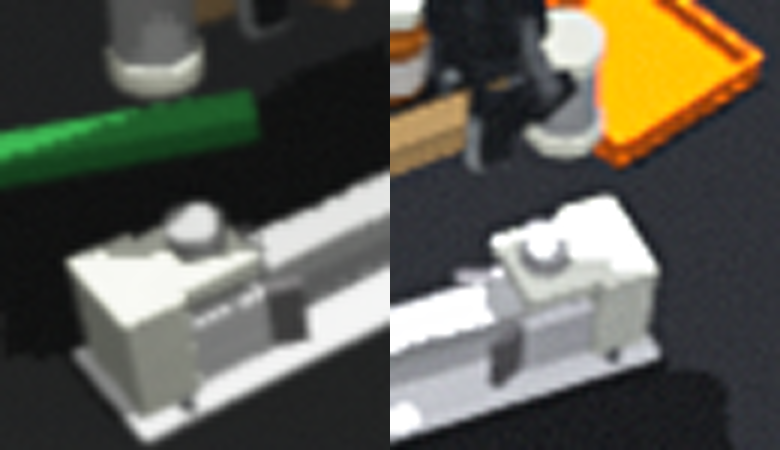

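The pin head now looks seated on the arm, top at about 79 mm. One milder confirming blow, reading the force at the bottom.

```bash
python3 -m handwheel '[[[0,0,0],[0,0.001,0.06],1],[[0,0,0],[0,0.001,0.11],1],[[0,0,0],[0,0.001,0.154],1]]'; python3 -m handwheel '[[[0,0,0],[0,0,-0.05],1],[[0,0,0],[0,0,-0.15],1],[[0,0,0],[0,0,-0.17],1],[[0,0,0],[0,0,-0.17],1]]';  python3 - <<'E'
import cv2,numpy as np
from h import *
from station import snapshot,camera_model
rel([.5739,.1614,.18],1.4025)
s=snapshot("scene");d=snapshot("side")
cv2.imwrite("pics/s14.png",np.hstack([cv2.resize(s[165:240,175:240],None,fx=6,fy=6,interpolation=cv2.INTER_CUBIC),cv2.resize(d[190:265,320:385],None,fx=6,fy=6,interpolation=cv2.INTER_CUBIC)]))
cv2.imwrite("pics/s14b.png",np.hstack([cv2.resize(s[100:240,160:290],None,fx=3,fy=3),cv2.resize(d[150:290,260:390],None,fx=3,fy=3)]))
E
```

```text
time_s: 20.23
tcp_pos: [0.5894, -0.207, 0.0864]
orientation: [-0.001, 0.084, 0.996, 0.001]
force: [-8.0, 2.2, 26.7]
opening: 0.0169
time_s: 20.72
tcp_pos: [0.5899, -0.2073, 0.1732]
orientation: [0.0, 0.084, 0.996, 0.0]
force: [0.0, -0.4, -2.6]
opening: 0.0172
turn [0.0001 0.0002 0.    ] shift [ 0.1551  0.7217 -0.0133] tcp [ 0.5899 -0.2073  0.1732] yang 1.4025
```

View pics/s14.png

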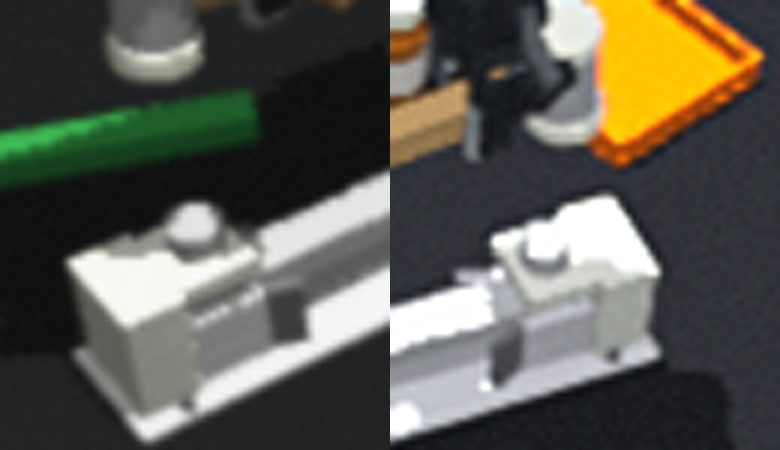

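View pics/s14b.png

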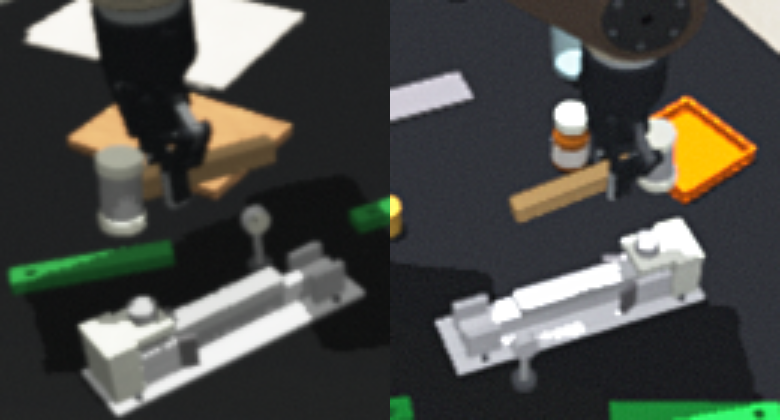

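The pin withstood 29 N (more than its 21 N resistance) without moving further, and its head looks seated. So it's home. Taking the mallet back.

```bash
python3 -m handwheel '[[[0,0,0],[0.015,0.08,-0.013],1],[[0,0,0],[0.035,0.18,-0.013],1],[[0,0,0],[0.06,0.29,-0.013],1],[[0,0,0],[0.085,0.4,-0.013],1],[[0,0,0],[0.11,0.51,-0.013],1],[[0,0,0],[0.13,0.61,-0.013],1],[[0,0,0],[0.148,0.69,-0.013],1],[[0,0,0],[0.155,0.722,-0.013],1],[[0,0,0],[0.155,0.722,-0.013],1],[[0,0,0],[0.155,0.722,-0.013],1]]';  python3 - <<'E'
import cv2,numpy as np
from h import *
from station import snapshot,camera_model
rel([.5739,.1614,.0216],1.4025)
s=snapshot("scene");d=snapshot("side");cv2.imwrite("pics/w15.png",snapshot("wrist"))
cv2.imwrite("pics/s15.png",np.hstack([cv2.resize(s[185:305,270:390],None,fx=3.3,fy=3.3),cv2.resize(d[90:210,220:340],None,fx=3.3,fy=3.3)]))
E
```

```text
time_s: 22.08
tcp_pos: [0.5745, 0.1601, 0.1803]
orientation: [0.001, 0.085, 0.996, -0.0]
force: [-0.1, 0.2, -2.3]
opening: 0.0173
turn [-0.0001  0.0004 -0.0003] shift [0.0019 0.0024 0.3174] tcp [0.5745 0.1601 0.1803] yang 1.4016
```

View pics/s15.png

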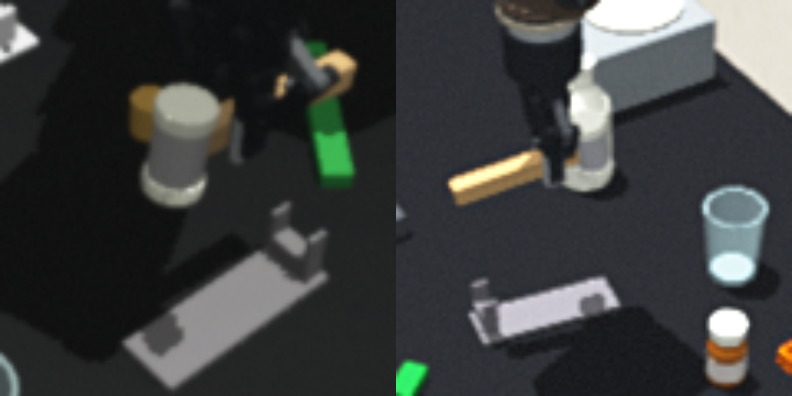

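View pics/w15.png

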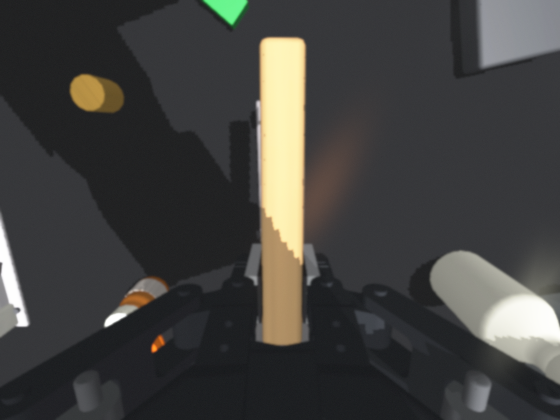

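The mallet pivoted in the grip: its tail hangs about 8 mm low, roughly 0.08 rad. I'll pitch the tool to level it while lowering.

```bash
python3 -m handwheel '[[[0,0.012,0],[0.003,0.002,0.1],1],[[0,0.025,0],[0.005,0.002,0.2],1],[[0,0.025,0],[0.005,0.002,0.26],1],[[0,0.025,0],[0.005,0.002,0.26],1],[[0,0.025,0],[0.005,0.002,0.26],1]]';  python3 - <<'E'
import cv2,numpy as np
from h import *
from station import snapshot,camera_model
rel([.5739,.1614,.0216],1.4025)
s=snapshot("scene");d=snapshot("side")
cv2.imwrite("pics/s16.png",np.hstack([cv2.resize(s[215:315,290:390],None,fx=4,fy=4),cv2.resize(d[120:220,220:320],None,fx=4,fy=4)]))
E
```

```text
time_s: 22.85
tcp_pos: [0.5731, 0.1624, 0.0521]
orientation: [-0.037, 0.084, 0.996, 0.003]
force: [0.5, 0.2, -3.2]
opening: 0.0175
turn [ 0.0002 -0.0239 -0.0002] shift [-0.0065 -0.0017  0.0606] tcp [0.5731 0.1624 0.0521] yang 1.4019
```

View pics/s16.png

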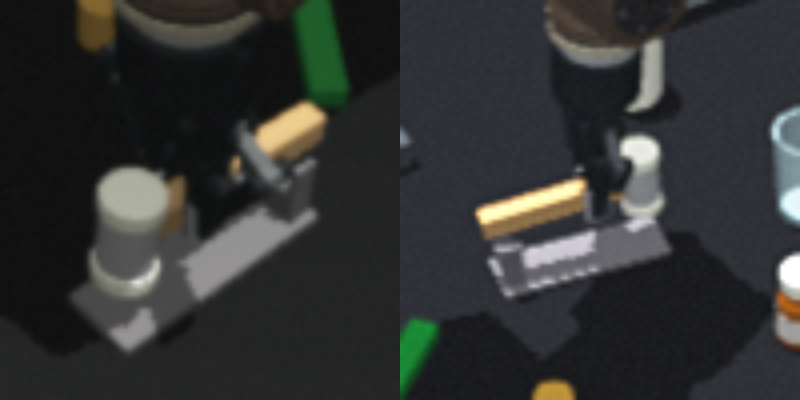

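```bash
python3 - <<'E'
import cv2,numpy as np
s=cv2.imread("pics/s16.png");cv2.imwrite("pics/s16b.png",cv2.resize(s[130:320,60:340],None,fx=2.8,fy=2.8,interpolation=cv2.INTER_CUBIC));cv2.imwrite("pics/s16c.png",cv2.resize(s[110:260,460:700],None,fx=3.2,fy=3.2,interpolation=cv2.INTER_CUBIC))
E
```

```text
(no output)
```

View pics/s16b.png

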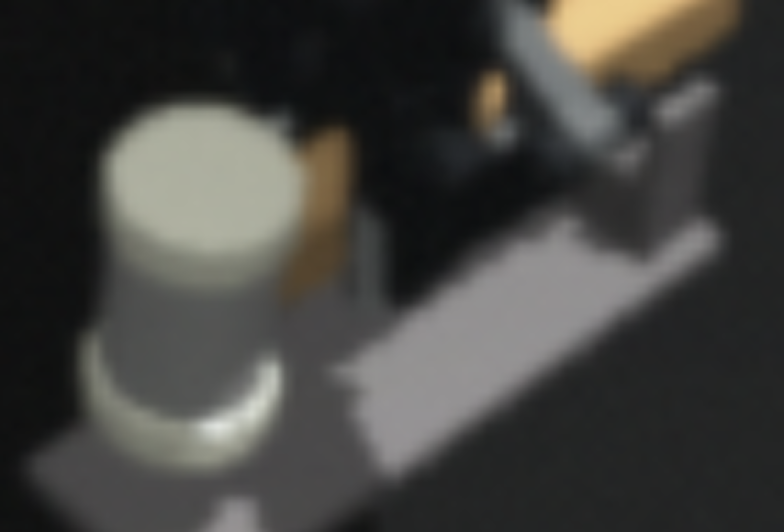

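View pics/s16c.png

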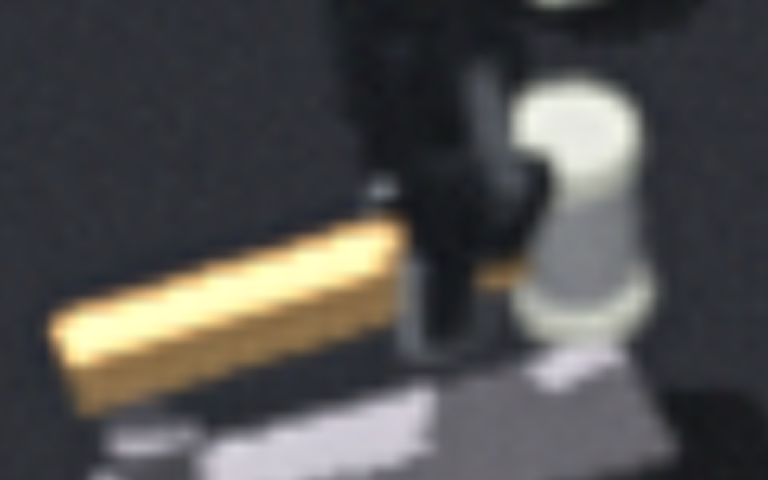

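```bash
python3 - <<'E'
from h import *
S=cam("scene");D=cam("side")
a=lambda u,v:np.array([(u/2.8+60)/4+290-.4,(v/2.8+130)/4+215-.4]);b=lambda u,v:np.array([(u/3.2+60)/4+220-.4,(v/3.2+110)/4+120-.4])
obs=[(S,a(203,180),(0,0,.064)),(S,a(182,394),(0,0,0)),(D,b(577,132),(0,0,.064)),(D,b(585,292),(0,0,0)),(D,b(60,342),(-.145,0,.043))]
def f(p):
    R=Ro.from_euler('ZY',[p[4],p[3]])
    return np.concatenate([proj(c,p[:3]+R.apply(l))-u for c,u,l in obs])
r=least_squares(f,[.618,.153,.04,0,-.168]);print(r.x.round(4),r.fun.round(2))
E
```

```text
[ 0.6203  0.1553  0.0444 -0.0366 -0.1405] [-0.01 -0.23 -0.23  0.29 -0.69 -0.6  -0.19  0.79  0.49 -0.24]
```

```bash
python3 -m handwheel '[[[0,0.012,0],[0,-0.001,0.02],1],[[0,0.012,0],[0,-0.001,0.04],1],[[0,0.012,0],[0,-0.001,0.052],1],[[0,0.012,0],[0,-0.001,0.056],1],[[0,0.012,0],[0,-0.001,0.056],1]]';  python3 - <<'E'
import cv2,numpy as np
from h import *
from station import snapshot,camera_model
rel([.5739,.1614,.0216],1.4025)
s=snapshot("scene");d=snapshot("side")
cv2.imwrite("pics/s17.png",np.hstack([cv2.resize(s[225:315,295:385],None,fx=4.4,fy=4.4,interpolation=cv2.INTER_CUBIC),cv2.resize(d[135:225,225:315],None,fx=4.4,fy=4.4,interpolation=cv2.INTER_CUBIC)]))
E
```

```text
time_s: 23.58
tcp_pos: [0.5701, 0.1626, 0.0228]
orientation: [-0.057, 0.084, 0.995, 0.005]
force: [-0.2, -0.9, -2.2]
opening: 0.0171
turn [ 0.     -0.0364  0.    ] shift [-0.0081 -0.0011  0.0014] tcp [0.5701 0.1626 0.0228] yang 1.4026
```

View pics/s17.png

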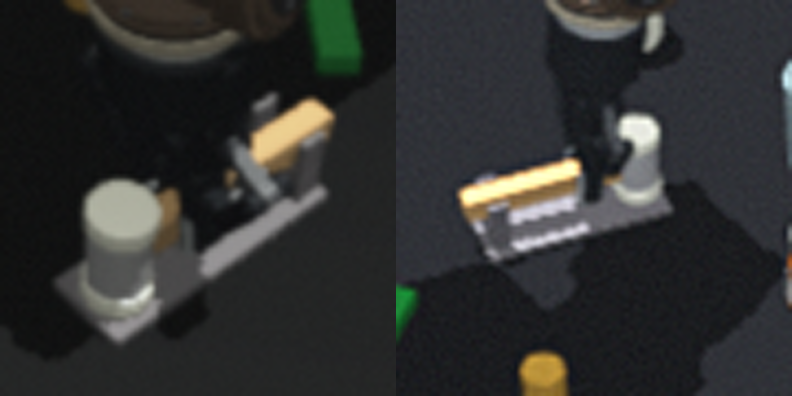

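```bash
python3 -m handwheel '[[[0,0,0],[0,0,0.002],1],[[0,0,0],[0,0,0.004],1],[[0,0,0],[0,0,0.004],1]]'; python3 -m handwheel '[[[0,0,0],[0,0,0.002],1],[[0,0,0],[0,0,0.003],1],[[0,0,0],[0,0,0.003],1]]'
```

```text
time_s: 24.05
tcp_pos: [0.5701, 0.1626, 0.021]
orientation: [-0.057, 0.084, 0.995, 0.005]
force: [0.8, -0.3, -0.6]
opening: 0.0166
time_s: 24.42
tcp_pos: [0.5702, 0.1626, 0.0201]
orientation: [-0.056, 0.084, 0.995, 0.005]
force: [0.9, -1.1, 6.5]
opening: 0.0171
```

Contact at about 8 N, so the mallet rests on the pad. Releasing gradually, then backing out along the fingers.

```bash
python3 -m handwheel '[[[0,0,0],[0,0,0],0.5],[[0,0,0],[0,0,0],0.2],[[0,0,0],[0,0,0],-0.3],[[0,0,0],[0,0,0],-0.3],[[0,0,0],[0,0,0],-0.3]]'; python3 -m handwheel '[[[0,0,0],[0,0,-0.06],-0.3],[[0,0,0],[0,0,-0.16],-0.3],[[0,0,0],[0,0,-0.28],-0.3],[[0,0,0],[0,0,-0.36],-0.3],[[0,0,0],[0,0,-0.36],-0.3]]'; python3 - <<'E'
import cv2,numpy as np
from h import *
from station import snapshot,camera_model
s=snapshot("scene");d=snapshot("side")
cv2.imwrite("pics/f.png",s);cv2.imwrite("pics/fd.png",d)
cv2.imwrite("pics/s18.png",np.hstack([cv2.resize(s[235:305,300:380],None,fx=5,fy=5,interpolation=cv2.INTER_CUBIC),cv2.resize(d[145:215,225:305],None,fx=5,fy=5,interpolation=cv2.INTER_CUBIC)]))
cv2.imwrite("pics/s18f.png",np.hstack([cv2.resize(s[165:240,175:295],None,fx=3.3,fy=3.3,interpolation=cv2.INTER_CUBIC),cv2.resize(d[215:290,260:380],None,fx=3.3,fy=3.3,interpolation=cv2.INTER_CUBIC)]))
E
```

```text
time_s: 25.05
tcp_pos: [0.5698, 0.1626, 0.0193]
orientation: [-0.057, 0.084, 0.995, 0.005]
force: [-0.5, -0.7, -0.3]
opening: 0.0556
time_s: 25.68
tcp_pos: [0.5912, 0.1592, 0.2014]
orientation: [-0.054, 0.084, 0.995, 0.005]
force: [-0.6, -0.5, -0.7]
opening: 0.0557
```

View pics/s18.png

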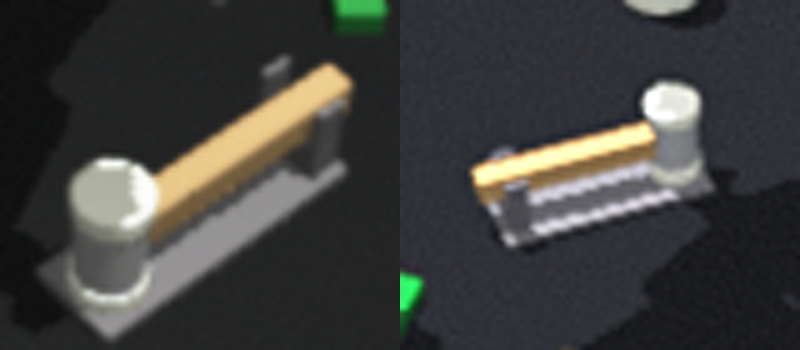

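View pics/s18f.png

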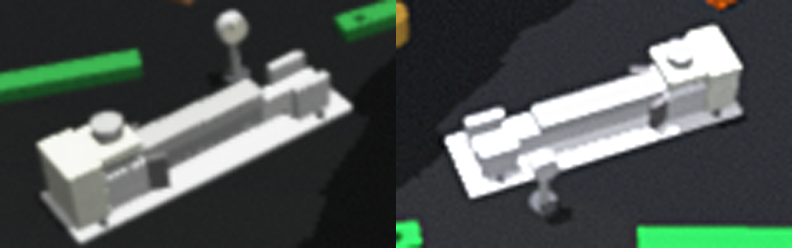

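View pics/f.png

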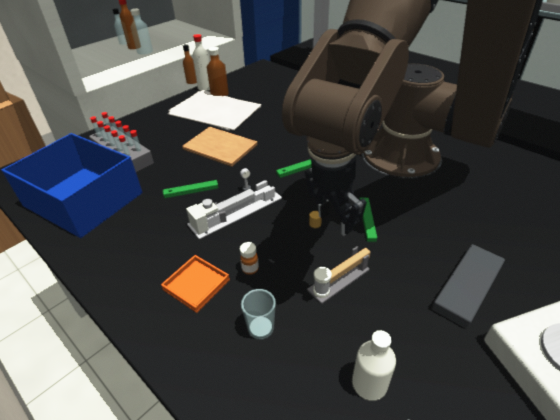

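The mallet stands upright on the pad with its handle in the fork. One close check of the pin head and mallet position before handing in.

```bash
python3 - <<'E'
import cv2,numpy as np
from h import *
s=cv2.imread("pics/f.png");d=cv2.imread("pics/fd.png")
cv2.imwrite("pics/p1.png",np.hstack([cv2.resize(s[190:235,185:230],None,fx=8.8,fy=8.8,interpolation=cv2.INTER_CUBIC),cv2.resize(d[215:260,330:375],None,fx=8.8,fy=8.8,interpolation=cv2.INTER_CUBIC)]))
S=cam("scene");D=cam("side")
for z in(.082,.080,.078,.064):
  P=fixpt(.07,0,z);print(z,(proj(S,P)+.45-[185,190])*8.8,(proj(D,P)+.45-[330,215])*8.8+[396,0])
e=lambda u,v:np.array([u/5+300-.4,v/5+235-.4]); f=lambda u,v:np.array([(u-400)/5+225-.4,v/5+145-.4])
m,err=tri([S,D],[e(114,192),f(672,103)]);k,e2=tri([S,D],[e(334,78),f(480,174)]);print(m,err,k,e2,'yaw',np.arctan2(*(m-k)[1::-1]))
E
```

```text
0.082 [189.55806857  96.09398667] [540.15388806 129.07245864]
0.08 [190.55480012 101.23185774] [539.68744494 132.9734237 ]
0.078 [191.54900525 106.35670587] [539.22200233 136.86602134]
0.064 [198.43850137 141.87012273] [535.99164972 163.88216153]
[0.61571633 0.1547652  0.07247112] 0.16165419656977065 [0.4781939  0.17907423 0.05090301] 0.3453934404408301 yaw -0.17495683404417958
```

View pics/p1.png

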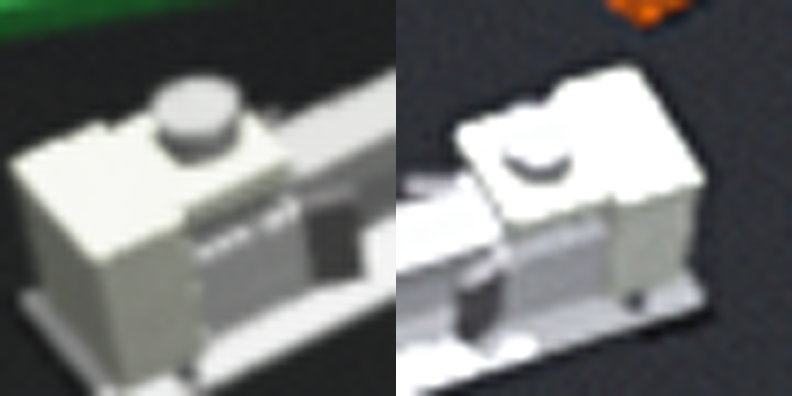

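```bash
python3 - <<'E'
from station import manip
print(manip.job_done()); s=manip.state(); print(s["time_s"],s["force"].round(1))
E
```

```text
the job is handed in; nothing more can be done
None
the job is handed in; nothing more can be done
```

I turned the steel bar end for end above the gauge and laid it back in the bed. I slid it to the stop with about 10 N of contact, knocked the pin home with the mallet, put the mallet back and handed the job in. The clock read about 25.7 s at the last move, and hand-in reports no verdict.

**Last checks:**
- **Bar:** its tail read fixture x = -70.2 mm, which is the seated position. The hole itself is hidden under the arm, so I inferred its place from the bar's tail and from the pin passing the 10 mm block.
- **Pin:** its head looks seated on the arm, with the top at about 77–79 mm. It did not move further under 29 N. A camera fit cannot give it to better than about 1–2 mm.
- **Mallet:** released on its rest, upright with the handle in the fork, 2–3 mm from where it started.
- **Gauge and bystanders:** none looked shifted in the last scene view, and I saw no sign of a knock to the gauge.

**Disagreements:**
- The gripper reached the stop about 3 mm earlier than I had worked out. The wrist and side views both showed the bar seated, so I trusted those.
- The blows pivoted the mallet about 0.08 rad in the grip, so I tilted the tool to level it before setting it down.

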